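# Fan the packing plates out in the drip tray

### The arm

A 6-joint arm with a two-finger parallel gripper is mounted at the origin on the work surface. World frame = base frame: x ahead of the robot, y to its left, z up, the work surface at z = 0. Lengths are in mm, angles in rad, forces in N, time in s.
With the tool pointing down it reaches from about 275 to 750 mm from the base axis. Payload 10.2 kg.
Tool frame: the origin (TCP) lies midway between the tips of the shut fingers; the grasp point (between the pads) lies 19 mm behind it (ctrl.grip_depth is the distance from the TCP to the grasp point, in mm); y points along the fingers, x is the direction in which the jaws open and shut, and the axes are right-handed (so a half turn about y gives the same grasp; the last joint's range is limited). The gripper opens to 85 mm and grips with 20 to 120 N. Pads are 22 mm wide; open, the fingers measure 114 mm over their backs; the gripper's body (76 mm by 85 mm) begins 54 mm behind the grasp point. The pads swing forward as they close: fully open they stand 13 mm farther back than shut.
Start: joints at [1.084, 0.313, 1.498, -0, 1.331, -0.223], TCP at [136.907, 506.841, 206.194] pointing down, gripper open.
Joint ranges: [-2.94, 2.94], [-0.97, 2.17], [0.19, 2.56], [-1.23, 4.37], [0.02, 3.11], [-2.88, 2.88]. Speed limits (rad/s): [2.39, 2.39, 3.01, 3.14, 3.14, 3.14].

### API

Orientations are given as a unit quaternion [w, x, y, z].
In Python, from rig import ctrl gives the robot as it stands. The module is installed in compiled form; this text tells all that it offers.
- The arm moves only by the tool drive_tool, never from a script. Its arguments are lists of equal length, an entry for each row: "gripper": the closure, from 0 (fully open) to 1 (shut); "offset": the shift along the tool's x, y, z in m, a list of three; "turn": the turn about the tool's y in degrees. In form: {"gripper": [gripper, ...], "offset": [[tx, ty, tz], ...], "turn": [turn, ...]}. A call has 1 to 20 rows; each row shifts and turns the commanded pose from where the row before left it, along the tool's axes as they then stand; what a row does not reach is not made up. A row lasts 1/12 s, in which the tool goes at most 41.7 mm and 7.16 degrees, less where a joint would pass 70% of its speed; a pose out of reach is approached as far as the arm can. A call is refused whole if a number of a shift passes 0.0417 or a number of a turn 7.16, either way. A call with a gripper value outside its range is refused whole. The fingers move at their own pace and stop on an object; "force" is the grip in N (left out, the last holds). Time passes only in rows, so rows that do not move let the fingers close. It gives the time, the measured TCP pose, the force and the opening at its end, in the units of the state.
- ctrl.sense(): the state, without advancing time (a new reading comes with each control period).
- ctrl.capture(name): name is "scene" or "top" or "wrist"; returns (picture, depth): 384x512x3 uint8, red, green, blue; 384x512 float32, mm along the optical axis (not along the pixel's ray), 0 where there is no reading.
- ctrl.camera_params(name): a dict with "fovy" (degrees; the focal length in pixels is half the picture's height over the tangent of half this angle, whatever the lens; pixels are square), "cx", "cy" (the principal point, pixels), "view" (4x4, takes a point from world to camera coordinates); the wrist camera has in their place "tool_from_camera" (4x4, takes a point from camera to tool coordinates, whose origin is the TCP and whose axes are the tool frame's). Camera axes: x right, y down, z forward; pixel columns grow to the right and rows downward; lengths in mm; the calibration is good to about 2 mm. A picture is of the moment at which its call begins: read the wrist's pose just before it. camera_params takes no time and is no camera call.
- ctrl.finish_job(): hands the job in, once; it reports no verdict.
Trained networks look in the newest picture that a camera, given by its name, has taken for a name from the list of things; names that differ only in an ending like _2 or _b are one class to them, and where a whole thing is asked for, a point or a joint stands for the part that bears it (a point fixed in the world has none). Each returns a list of dicts, best first, with "score" (0 to 1); they miss things now and then, are a little off and sometimes report something else, mostly with a low value. They report only what shows in the picture. A call takes as long as a camera call. They do not tell look-alikes from the thing itself.
- ctrl.boxes_of(camera, query): "centre" ([x, y, z] in mm, in the coordinates of the camera as it stood for that picture, good to about 4 mm: the middle of the surface that is visible of it).
- ctrl.regions_of(camera, query): "mask" (384x512 bool, what is visible of it).
- ctrl.pinpoint(camera, query): "centre" ([x, y, z] in mm, in the coordinates of the camera as it stood for that picture, good to about 4 mm: a listed point, or the origin of a listed thing).
The state is a dict: "time_s": time; "joints": joint angles; "dq": joint speeds; "tau": joint torques, N m; "eef_pos": TCP position; "ee_rot": TCP orientation; "force": force on the tool from outside, world axes, zero at the start; "wrist_torque": the same for the moment, N m; "grip_width": opening from 0.0 (shut) to 1.0 (fully open).
Only numpy, scipy, OpenCV 4.12 (cv2) and the standard library are available. Lean on these libraries where they do the work, as an engineer would, in place of code of your own. Each camera call takes 0.05 s, during which the arm holds its last target.

### The job

Lay the three washed steel packing plates in the drip tray to drain, overlapping like roof tiles in order of length and centred along the tray: first the longest, with its high end on the rest bar and its low end on the tray floor snug against the stop strip nearest the bar, then the middle one leaning on it with its low end snug against the next strip, then the shortest against the last strip. Let go of each plate only when it rests at its slope, square to the tray: do not drop it flat or press it hard, and leave the bearing, spanner and can where they are.

Things in the scene. Friction and masses are not known exactly. Their poses are not given: they have to be found in the camera images.
- tray: fixed dark sheet-steel drip tray, 250 (its x) x 160 (its y) x 14 mm high, rims 4 mm thick; origin at the centre of its underside, z up. Flat floor 4 mm above the bench. On its centre line (y = 0) stand three stop strips and a rest bar. Plates slope up towards tray +x, by 19.5 degrees (0.34 rad) when right, face to face with their neighbours.
- strip1 (a point): tray x = -11 mm: foot, at floor level, of the +x face of the stop strip nearest the rest bar; aluminium, 34 mm wide along tray y, 4 mm thick, 4 mm high. A plate's low end stands on the floor against this face
- strip2 (a point): tray x = -41 mm: the same point of the middle strip, same size
- strip3 (a point): tray x = -71 mm: the same point of the last strip, same size
- rest (a point): tray x = 51 mm: top of the rest bar, 21.6 mm above the tray floor; round aluminium bar of 10 mm diameter, 34 mm long along tray y
- long_centre (a point): centre (half-way up) of the long packing plate, a plain steel slab 96 (its x) x 40 (its y) x 10 mm thick (its z), about 0.30 kg, at the start flat on the bench; its two ends are alike. It belongs at strip1, high end on the rest bar: its centre is then at about x = 34, y = 0, z = 25 mm in the tray's frame.
- middle_centre (a point): centre (half-way up) of the middle packing plate, a plain steel slab 80 (its x) x 40 (its y) x 10 mm thick (its z), about 0.25 kg, at the start flat on the bench; its two ends are alike. It belongs at strip2, leaning on the long plate: its centre is then at about x = -4, y = 0, z = 22 mm in the tray's frame.
- short_centre (a point): centre (half-way up) of the short packing plate, a plain steel slab 64 (its x) x 40 (its y) x 10 mm thick (its z), about 0.20 kg, at the start flat on the bench; its two ends are alike. It belongs at strip3, leaning on the middle plate: its centre is then at about x = -41, y = 0, z = 19 mm in the tray's frame.
- bearing_c (a point): centre of a steel bearing ring lying on the bench, 62 mm across, 16 mm high; leave alone
- spanner_grip (a point): point on the handle of a 170 mm steel spanner lying on the bench; leave alone
- can: standing plain metal spray can, 56 mm diameter, 150 mm high; origin at the centre of its underside; leave alone
Not all that is in view belongs to the job. What is shaped like the part that bears short_centre but brown is not meant. What is shaped like the part that bears middle_centre but pink is not meant.

How it is judged (in metres and radians):
On the way, in this order (a step that is already met when the one before it is completed fails the run):
1. the long plate lies in its place in the tray, let go (x of long_centre in the frame of tray between 0.0311 and 0.0376 m and y of long_centre in the frame of tray between -0.012 and 0.012 m and z of long_centre in the frame of tray between 0.0217 and 0.0277 m and angle between the x axis of long_centre and the x axis of tray, either way round between 0.25 and 0.44 rad and angle between the y axis of long_centre and the y axis of tray, either way round below 0.14 rad and contact force between the fingers and long below 0.1 N), for 0.2 s.
2. the middle plate lies in its place in the tray, let go (x of middle_centre in the frame of tray between -0.0065 and 0 m and y of middle_centre in the frame of tray between -0.012 and 0.012 m and z of middle_centre in the frame of tray between 0.019 and 0.025 m and angle between the x axis of middle_centre and the x axis of tray, either way round between 0.25 and 0.44 rad and angle between the y axis of middle_centre and the y axis of tray, either way round below 0.14 rad and contact force between the fingers and middle below 0.1 N), for 0.2 s.
3. the short plate lies in its place in the tray, let go (x of short_centre in the frame of tray between -0.044 and -0.0375 m and y of short_centre in the frame of tray between -0.012 and 0.012 m and z of short_centre in the frame of tray between 0.0164 and 0.0224 m and angle between the x axis of short_centre and the x axis of tray, either way round between 0.25 and 0.44 rad and angle between the y axis of short_centre and the y axis of tray, either way round below 0.14 rad and contact force between the fingers and short below 0.1 N), for 0.2 s.
At the end, for the whole second after the job is handed in: The plates lie at rest, let go, as a shingled row: long, middle, short from the rest bar; each centre at most 3 mm off (tray x) from snug on its strip, within 12 mm of the centre line and 3 mm of its right height, sloping 14 to 25 degrees, square within 8 degrees (all of step 1 and all of step 2 and all of step 3 and linear speed of each of long, middle, short below 0.01 m/s); the robot touches nothing.
It fails at once if a plate is let fall (moves faster than 0.2 m/s while not held) or is pressed or knocked on the tray with over 40 N ((contact force between the fingers and long below 0.05 N and linear speed of long above 0.2 m/s) or (contact force between the fingers and middle below 0.05 N and linear speed of middle above 0.2 m/s) or (contact force between the fingers and short below 0.05 N and linear speed of short above 0.2 m/s) or contact force between any of long, middle, short and tray above 40 N).
It fails at once if the bearing is moved more than 15 mm (distance of bearing_c from where it was at the start of the episode above 0.015 m).
It fails at once if the spanner is moved more than 15 mm (distance of spanner_grip from where it was at the start of the episode above 0.015 m).
It fails at once if the can is moved more than 15 mm (distance of can from where it was at the start of the episode above 0.015 m).
It also fails if it takes over 72 s, if anything falls off the work surface, if the arm or the gripper's body presses on something with over 40 N, if the wrist force passes 120 N, or if a joint passes its speed limit or range.

## Working session

There is one attempt and no reset: what is moved stays moved. The work goes in short steps, Python scripts to look and compute and a tool call to move; the robot and the scene stay as the last step left them, time stands still between calls to the robot, and variables do not carry over. Pictures are saved under pics/ and viewed, and the job is handed in when it is done.

Besides the shell and the picture viewer there is one more tool, called after "Call:" by a JSON object that holds its "method" and its "body". drive_tool: Moves the arm, as the interface text tells. Its arguments: {"type":"object","properties":{"gripper":{"type":"array","items":{"type":"number"}},"offset":{"type":"array","items":{"type":"array","items":{"type":"number"}}},"turn":{"type":"array","items":{"type":"number"}},"force":{"type":"number"}},"required":["gripper","offset","turn"]}

```bash
mkdir -p pics; ls; python3 - <<'E'
from rig import ctrl
import cv2,numpy as np
print(ctrl.sense())
for n in ("scene","top","wrist"):
    p,d=ctrl.capture(n); cv2.imwrite(f"pics/{n}0.png",p[:,:,::-1]); np.save(f"pics/{n}0.npy",d)
    print(n,{k:np.round(v,3).tolist() for k,v in ctrl.camera_params(n).items()})
E
```

```text
pics
{'time_s': 0.0, 'joints': array([ 1.08362701e+00,  3.13459903e-01,  1.49844883e+00,  1.23970144e-05,
        1.33100634e+00, -2.23418983e-01]), 'dq': array([-0.00070955, -0.00099343, -0.00044837,  0.00141264, -0.00060685,
       -0.00043204]), 'tau': array([ 1.01393875e-03, -4.12285924e+01, -2.59725237e+01, -1.93125734e-04,
        4.30302156e-03,  7.20641765e-06]), 'eef_pos': array([136.74581525, 506.57341305, 205.62561281]), 'ee_rot': array([-0.56121459,  0.56159675,  0.42948424, -0.43033772]), 'force': array([ 0.27792946, -0.09398836, -0.29242602]), 'wrist_torque': array([ 0.02183276,  0.05362154, -0.00040825]), 'grip_width': 1.000755420646055}
scene {'fovy': 46.434, 'cx': 255.866, 'cy': 191.314, 'view': [[-0.337, 0.941, 0.013, 180.986], [0.513, 0.195, -0.836, -257.189], [-0.789, -0.275, -0.549, 1863.654], [0.0, 0.0, 0.0, 1.0]]}
top {'fovy': 52.39, 'cx': 257.149, 'cy': 194.281, 'view': [[0.014, -1.0, -0.004, 1.835], [-0.994, -0.013, -0.112, 579.706], [0.112, 0.005, -0.994, 1220.867], [0.0, 0.0, 0.0, 1.0]]}
wrist {'fovy': 70.405, 'cx': 254.597, 'cy': 193.098, 'tool_from_camera': [[1.0, 0.0, 0.001, -0.875], [-0.001, -0.292, 0.956, -167.784], [0.0, -0.956, -0.292, 75.107], [0.0, 0.0, 0.0, 1.0]]}
```

View images.

View pics/top0.png

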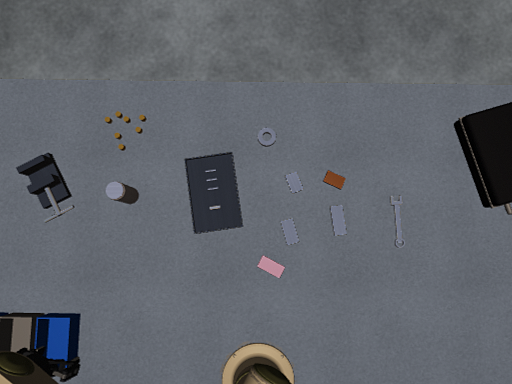

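View pics/scene0.png

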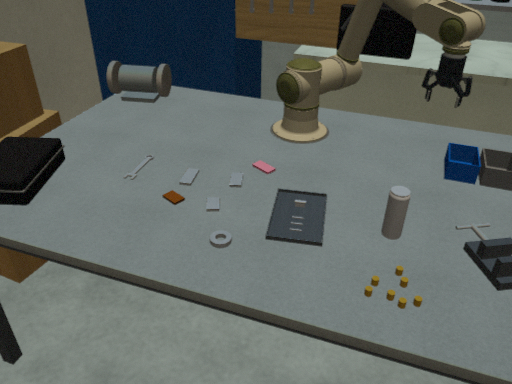

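View pics/wrist0.png

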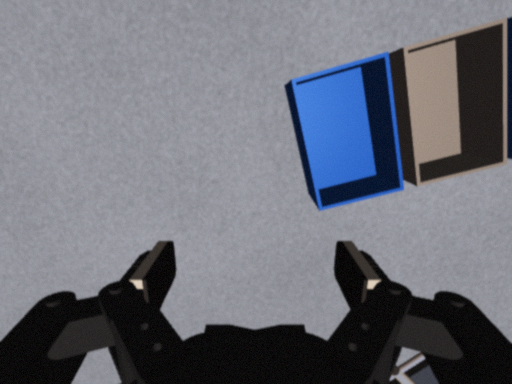

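The top view shows the tray at (213,193), with its rest bar at (215,207) and its strips at (210,188), (211,179) and (211,170), so tray +x points towards the robot. There are three grey plates, at (294,182), (290,231) and (338,220). The brown (334,180) and pink (271,267) look-alikes are not wanted. I'll measure next.

```bash
cat > h.py <<'E'
from rig import ctrl
import numpy as np,cv2
from scipy.spatial.transform import Rotation as R
def pose(s=None):
    s=s or ctrl.sense(); q=s['ee_rot']; T=np.eye(4); T[:3,:3]=R.from_quat([q[1],q[2],q[3],q[0]]).as_matrix(); T[:3,3]=s['eef_pos']; return T
def cam(n,T=None):
    P=ctrl.camera_params(n); f=192/np.tan(np.radians(P['fovy'])/2)
    W=np.linalg.inv(np.array(P['view'])) if 'view' in P else T@np.array(P['tool_from_camera'])
    return f,P['cx'],P['cy'],W
def pix2plane(uv,C,z):
    f,cx,cy,W=C; uv=np.atleast_2d(uv).astype(float)
    d=np.c_[(uv[:,0]-cx)/f,(uv[:,1]-cy)/f,np.ones(len(uv))]@W[:3,:3].T
    o=W[:3,3]; return o+d*((z-o[2])/d[:,2])[:,None]
def proj(p,C):
    f,cx,cy,W=C; p=np.atleast_2d(p); c=(p-W[:3,3])@W[:3,:3]
    return np.c_[cx+f*c[:,0]/c[:,2],cy+f*c[:,1]/c[:,2]]
def st():
    s=ctrl.sense(); T=pose(s); print('t %.2f'%s['time_s'],'tcp',s['eef_pos'].round(1),'F',s['force'].round(1),'M',s['wrist_torque'].round(2),'w %.3f'%s['grip_width'],'x',T[:3,0].round(3),'y',T[:3,1].round(3),'z',T[:3,2].round(3)); return s,T
def rectfit(mask,C,z):
    c=max(cv2.findContours(mask.astype(np.uint8),0,1)[0],key=cv2.contourArea)[:,0]
    p=pix2plane(c,C,z)[:,:2].astype(np.float32); return cv2.minAreaRect(p)
E
python3 - <<'E'
from h import *
s,T=st()
ctrl.capture("top");C=cam("top")
for q,z in (("long_centre",10),("middle_centre",10),("short_centre",10),("tray",14),("rest",25),("strip1",4),("bearing_c",16),("can",150),("spanner_grip",5)):
    try:
        for r in ctrl.pinpoint("top",q)[:4]:
            w=C[3]@np.r_[r['centre'],1]; print(q,'pin',w[:3].round(),proj(w[:3],C).round().tolist(),round(r['score'],2))
        if q in("long_centre","middle_centre","short_centre","tray"):
            for r in ctrl.regions_of("top",q)[:4]:
                a=rectfit(r['mask'],C,z); print('   reg',np.round(a[0]),np.round(a[1]),round(a[2],1),round(r['score'],2))
    except Exception as e: print(q,e)
print(ctrl.sense()['time_s'])
E
```

```text
t 0.15 tcp [136.8 506.7 205.8] F [ 0.4  0.4 -0.6] M [-0.03  0.04  0.01] w 0.996 x [ 0.261  0.965 -0.001] y [-0.    -0.001 -1.   ] z [-0.965  0.261  0.   ]
long_centre pin [ 504. -254.    2.] [[338.0, 219.0]] 0.62
long_centre pin [600. 155.   6.] [[213.0, 188.0]] 0.24
   reg [ 502. -253.] [95. 41.] 8.8 0.84
middle_centre pin [349. -35.   0.] [[270.0, 267.0]] 0.86
middle_centre pin [466. -98.   1.] [[290.0, 230.0]] 0.55
   reg [463. -96.] [81. 43.] 15.7 0.78
   reg [349. -37.] [80. 41.] 60.8 0.68
short_centre pin [ 628. -110.    4.] [[294.0, 181.0]] 0.61
short_centre pin [ 632. -244.    5.] [[334.0, 180.0]] 0.53
   reg [ 623. -111.] [65. 40.] 21.9 0.6
   reg [ 635. -243.] [65. 39.] 65.9 0.52
tray pin [587. 155.   4.] [[213.0, 193.0]] 0.66
   reg [588. 153.] [252. 161.] 9.3 0.56
rest pin [540. 147.  25.] [[214.0, 206.0]] 0.56
strip1 pin [600. 157.   5.] [[212.0, 188.0]] 0.9
strip1 pin [628. 159.   2.] [[212.0, 180.0]] 0.73
strip1 pin [655. 165.   0.] [[211.0, 172.0]] 0.72
strip1 pin [538. 148.  21.] [[214.0, 207.0]] 0.21
bearing_c pin [783. -20.   4.] [[267.0, 135.0]] 0.49
can pin [576. 428.  -2.] [[131.0, 195.0]] 0.61
spanner_grip pin [ 471. -453.   -6.] [[398.0, 230.0]] 0.76
0.85
```

```bash
python3 -c "
import cv2
a=cv2.imread('pics/top0.png')[90:290,170:430]
cv2.imwrite('pics/crop0.png',cv2.resize(a,None,fx=3,fy=3,interpolation=cv2.INTER_CUBIC))"
```

```text
(no output)
```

View pics/crop0.png

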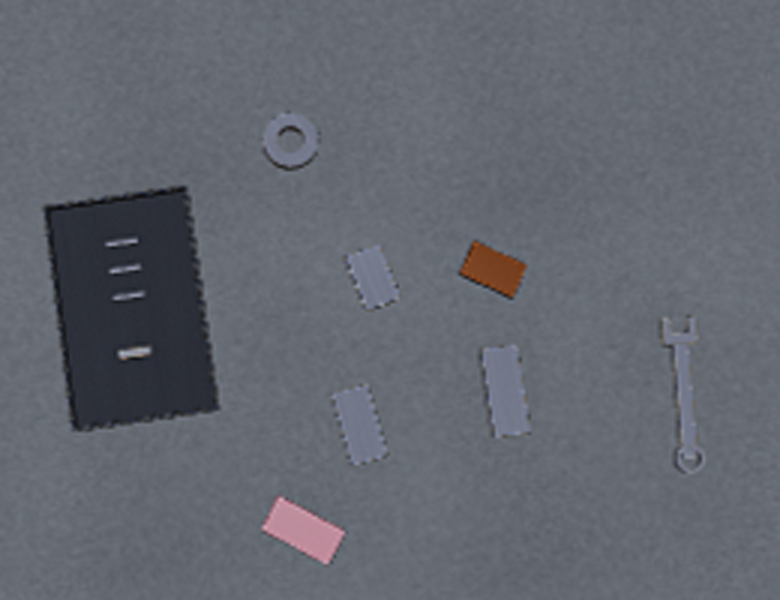

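The lengths 95, 81 and 65 mm confirm which plate is long (338,220), middle (290,231) and short (294,182). They are the grey ones, and the pink and brown ones are rejected. Next I'll move over the tray for a close look.

Call:
{"method": "drive_tool", "body": {"gripper": [0, 0, 0, 0, 0, 0, 0, 0, 0, 0, 0, 0, 0, 0, 0, 0, 0, 0, 0, 0], "offset": [[0, 0, 0], [0, 0, 0], [0, 0, 0], [0, 0, 0], [-0.0302, 0, -0.0199], [-0.0302, 0, -0.0199], [-0.0302, 0, -0.0199], [-0.0302, 0, -0.0199], [-0.0302, 0, -0.0199], [-0.0302, 0, -0.0199], [-0.0302, 0, -0.0199], [-0.0302, 0, -0.0199], [-0.0302, 0, -0.0199], [-0.0302, 0, -0.0199], [-0.0302, 0, -0.0199], [-0.0302, 0, -0.0199], [-0.0302, 0, -0.0199], [-0.0302, 0, -0.0199], [0, 0, 0], [0, 0, 0]], "turn": [-6.1, -6.1, -6.1, -6.1, 0, 0, 0, 0, 0, 0, 0, 0, 0, 0, 0, 0, 0, 0, 0, 0]}}

```text
time_s: 2.52
eef_pos: [480.7, 133.4, 205.8]
ee_rot: [0.459, -0.458, -0.538, 0.538]
force: [-0.4, 0.9, 0.2]
grip_width: 1.002
```

```bash
python3 - <<'E'
from h import *
s,T=st(); p,d=ctrl.capture("wrist"); cv2.imwrite("pics/w1.png",p[:,:,::-1]); np.save("pics/w1.npy",d); np.save("pics/w1T.npy",T)
C=cam("wrist",T)
for q in("tray","strip1","strip2","strip3","rest"):
    for r in ctrl.pinpoint("wrist",q)[:4]:
        w=C[3]@np.r_[r['centre'],1]; print(q,w[:3].round(1),proj(w[:3],C).round().tolist(),round(r['score'],2))
E
```

```text
t 2.52 tcp [480.7 133.4 205.8] F [-0.4  0.9  0.2] M [-0.02 -0.    0.03] w 1.002 x [-0.159  0.987  0.   ] y [-0.001  0.    -1.   ] z [-0.987 -0.159  0.001]
tray [587.7 154.9   1.8] [[258.0, 238.0]] 0.8
strip1 [654.6 166.    2.4] [[258.0, 277.0]] 0.97
strip1 [630.4 159.6   1.1] [[256.0, 263.0]] 0.69
strip1 [601.3 154.3   4.9] [[256.0, 247.0]] 0.56
strip2 [654.6 166.    2.4] [[258.0, 277.0]] 0.97
strip2 [630.4 159.6   1.1] [[256.0, 263.0]] 0.69
strip2 [601.3 154.3   4.9] [[256.0, 247.0]] 0.56
strip3 [654.6 166.    2.4] [[258.0, 277.0]] 0.97
strip3 [630.4 159.6   1.1] [[256.0, 263.0]] 0.69
strip3 [601.3 154.3   4.9] [[256.0, 247.0]] 0.56
rest [534.8 145.   23.7] [[257.0, 210.0]] 0.6
```

View pics/w1.png

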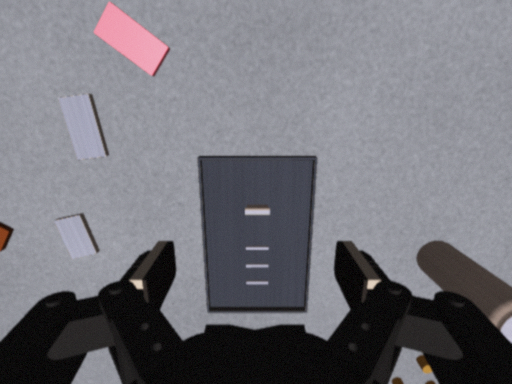

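```bash
cat > tray.py <<'E'
from h import *
def tray(img,C):
    g=cv2.cvtColor(img,cv2.COLOR_BGR2GRAY)
    return g
img=cv2.imread('pics/w1.png');T=np.load('pics/w1T.npy');C=cam('wrist',T)
g=cv2.cvtColor(img,cv2.COLOR_BGR2GRAY)
sub=np.zeros_like(g); sub[140:330,185:330]=(g[140:330,185:330]<95)
r=rectfit(sub[:],C,14); print('outline z14',r, 'z0',rectfit(sub,C,0))
bright=np.zeros_like(g); bright[165:300,225:290]=(g[165:300,225:290]>105)*1
n,l,stt,c=cv2.connectedComponentsWithStats(bright)
for i in range(1,n):
    if stt[i,4]<10: continue
    ys,xs=np.nonzero(l==i)
    print(stt[i],pix2plane(c[i],C,8)[0].round(1),'tray-xdir ends z8',pix2plane([c[i][0],ys.max()+.5],C,8)[0].round(1),pix2plane([c[i][0],ys.min()-.5],C,8)[0].round(1), 'z25',pix2plane(c[i],C,25.6)[0].round(1))
big=cv2.resize(img[145:325,190:325],None,fx=4,fy=4,interpolation=cv2.INTER_CUBIC)[:600]
cv2.imwrite('pics/w1c.png',big)
E
python3 tray.py
```

```text
outline z14 ((586.8750610351562, 153.5083465576172), (249.90487670898438, 158.0778045654297), 9.195091247558594) z0 ((593.8984985351562, 154.77899169921875), (259.632080078125, 164.23077392578125), 9.195087432861328)
[244 208  27   8 178] [542.7 146.7   8. ] tray-xdir ends z8 [549.5 147.8   8. ] [537.4 145.8   8. ] z25 [536.2 145.4  25.6]
[245 247  24   3  70] [601.  155.9   8. ] tray-xdir ends z8 [603.5 156.3   8. ] [598.6 155.5   8. ] z25 [591.7 154.2  25.6]
[246 264  23   4  90] [630.5 160.6   8. ] tray-xdir ends z8 [633.9 161.2   8. ] [627.1 160.1   8. ] z25 [619.7 158.7  25.6]
[246 281  22   4  86] [660.3 165.5   8. ] tray-xdir ends z8 [663.9 166.1   8. ] [656.7 164.9   8. ] z25 [648.1 163.3  25.6]
```

View pics/w1c.png

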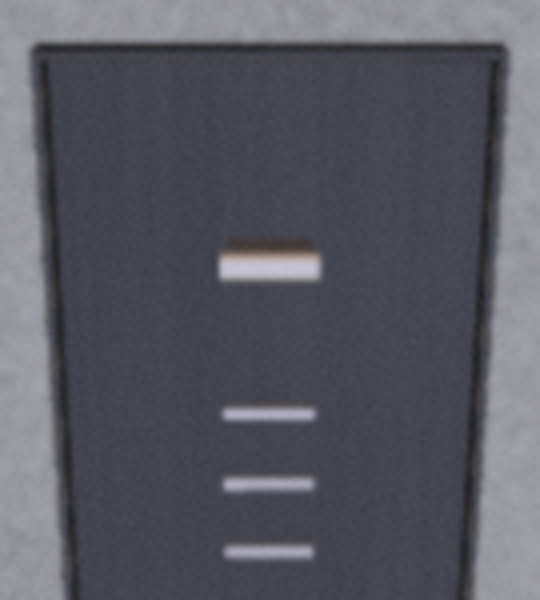

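The rest bar shows at crop (270,265) and the three strips at crop rows 413, 484 and 551. The strip spacing comes out at 29.8 mm and the tray pose at (587.7, 153.7) with yaw 9.2°, consistent with the drawing. Next is the long plate.

Call:
{"method": "drive_tool", "body": {"gripper": [0, 0, 0, 0, 0, 0, 0, 0, 0, 0, 0, 0], "offset": [[-0.0374, 0.006, 0.0071], [-0.0374, 0.006, 0.0071], [-0.0374, 0.006, 0.0071], [-0.0374, 0.006, 0.0071], [-0.0374, 0.006, 0.0071], [-0.0374, 0.006, 0.0071], [-0.0374, 0.006, 0.0071], [-0.0374, 0.006, 0.0071], [-0.0374, 0.006, 0.0071], [-0.0374, 0.006, 0.0071], [0, 0, 0], [0, 0, 0]], "turn": [0, 0, 0, 0, 0, 0, 0, 0, 0, 0, 0, 0]}}

```text
time_s: 3.82
eef_pos: [470.0, -246.8, 145.7]
ee_rot: [-0.459, 0.458, 0.538, -0.538]
force: [0.2, 0.5, -0.6]
grip_width: 0.999
```

```bash
cat > see.py <<'E'
import sys
from h import *
n,q,z=sys.argv[1],sys.argv[2],float(sys.argv[3])
s,T=st(); p,d=ctrl.capture("wrist"); cv2.imwrite(f"pics/{n}.png",p[:,:,::-1]); np.save(f"pics/{n}.npy",d); np.save(f"pics/{n}T.npy",T)
C=cam("wrist",T)
for r in ctrl.regions_of("wrist",q)[:3]:
    m=r['mask']; a=rectfit(m,C,z); print(q,np.round(a[0],1),np.round(a[1],1),round(a[2],1),'px',np.argwhere(m).mean(0).round()[::-1],'score',round(r['score'],2))
    L=np.array(a[0]); rel=T[:3,:3].T@(np.r_[L,0]-T[:3,3]); print('   centre in tool axes x,z:',rel[[0,2]].round(1))
E
python3 see.py w2 long_centre 10
```

```text
t 3.82 tcp [ 470.  -246.8  145.7] F [ 0.2  0.5 -0.6] M [0.02 0.02 0.01] w 0.999 x [-0.159  0.987  0.001] y [-0.001  0.001 -1.   ] z [-0.987 -0.159  0.001]
long_centre [ 501.5 -255. ] [98.4 39.9] 8.3 px [244. 201.] score 0.72
   centre in tool axes x,z: [-13.3 -29.8]
```

View pics/w2.png

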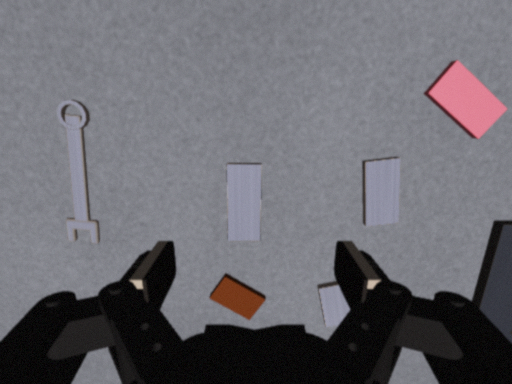

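Call:
{"method": "drive_tool", "body": {"gripper": [0.3, 0.3, 0.3, 0.3, 0.3, 0.3, 0.3], "offset": [[-0.0027, 0.023, -0.0106], [-0.0027, 0.023, -0.0106], [-0.0027, 0.023, -0.0106], [-0.0027, 0.023, -0.0106], [-0.0027, 0.023, -0.0106], [0, 0, 0], [0, 0, 0]], "turn": [0, 0, 0, 0, 0, 0, 0], "force": 40}}

```text
time_s: 4.5
eef_pos: [524.9, -249.2, 31.1]
ee_rot: [0.458, -0.457, -0.539, 0.539]
force: [1.1, 0.2, 1.3]
grip_width: 0.705
```

```bash
python3 see.py w3 long_centre 10
```

```text
t 4.50 tcp [ 524.9 -249.2   31.1] F [1.1 0.2 1.3] M [ 0.02 -0.02  0.05] w 0.705 x [-0.164  0.987  0.001] y [-0.001  0.001 -1.   ] z [-0.987 -0.164  0.001]
long_centre [ 502.4 -254.5] [95.8 40.4] 8.5 px [253. 179.] score 0.8
   centre in tool axes x,z: [-1.6 23. ]
```

View pics/w3.png

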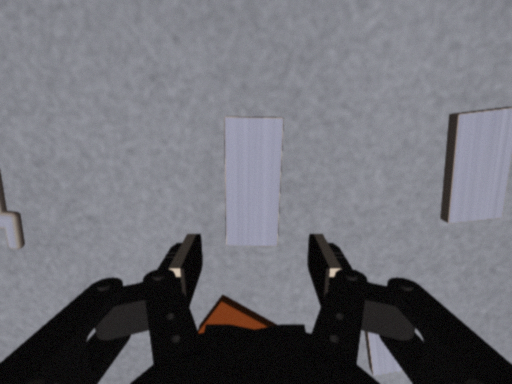

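```bash
python3 - <<'E'
from h import *
d=np.load('pics/w3.npy');T=np.load('pics/w3T.npy');f,cx,cy,W=cam('wrist',T)
v,u=np.mgrid[225:275,160:350]
z=d[225:275,160:350]; c=np.stack([(u-cx)/f*z,(v-cy)/f*z,z,np.ones_like(z)],-1)
t=c@np.array(ctrl.camera_params('wrist')['tool_from_camera']).T
m=(z>0)&(t[...,1]<15)&(abs(t[...,0])<60)
for sgn in(-1,1):
    q=t[m&(t[...,0]*sgn>0)]; i=np.argsort(-q[:,1])[:400:40]; print(q[i][:,:3].round(1).tolist(), 'inner', np.abs(q[:,0]).min())
E
```

```text
[[-30.6, -29.3, -6.0], [-30.5, -33.4, 11.1], [-30.6, -35.5, 3.2], [-30.1, -36.8, -1.6], [-33.2, -38.1, 11.6], [-30.6, -39.5, 7.7], [-30.4, -40.6, -2.3], [-39.9, -41.7, 7.7], [-30.4, -42.9, -0.3], [-33.9, -44.1, 11.8]] inner 30.027937844873954
[[29.7, -29.5, 3.7], [29.6, -33.5, 1.5], [33.5, -35.3, 11.4], [29.9, -37.0, 11.7], [34.4, -38.1, 11.1], [33.1, -39.3, 11.7], [32.8, -40.6, 11.7], [42.1, -41.6, 7.7], [29.4, -42.8, -7.5], [43.0, -44.0, 7.3]] inner 28.97547196219901
```

```bash
python3 - <<'E'
from h import *
d=np.load('pics/w3.npy');T=np.load('pics/w3T.npy');C=cam('wrist',T)
for y in(-40,-30,-20,-10,0): print(y,proj((T@np.array([[-30,y,11,1],[-30,y,-11,1]]).T).T[:,:3],C).round().tolist())
f,cx,cy,W=C
for v in(236,240,250,260):
  print(v,[(u,d[v,u].round()) for u in range(174,212,4)])
E
python3 -c "
import cv2
a=cv2.imread('pics/w3.png')[220:320,140:360]
cv2.imwrite('pics/w3c.png',cv2.resize(a,None,fx=3.5,fy=3.5,interpolation=cv2.INTER_CUBIC)+20)"
```

```text
-40 [[198.0, 240.0], [200.0, 277.0]]
-30 [[201.0, 231.0], [203.0, 266.0]]
-20 [[204.0, 224.0], [206.0, 257.0]]
-10 [[207.0, 218.0], [209.0, 249.0]]
0 [[210.0, 212.0], [211.0, 242.0]]
236 [(174, np.float32(218.0)), (178, np.float32(217.0)), (182, np.float32(218.0)), (186, np.float32(144.0)), (190, np.float32(144.0)), (194, np.float32(144.0)), (198, np.float32(144.0)), (202, np.float32(218.0)), (206, np.float32(219.0)), (210, np.float32(219.0))]
240 [(174, np.float32(218.0)), (178, np.float32(219.0)), (182, np.float32(219.0)), (186, np.float32(140.0)), (190, np.float32(140.0)), (194, np.float32(139.0)), (198, np.float32(144.0)), (202, np.float32(220.0)), (206, np.float32(219.0)), (210, np.float32(221.0))]
250 [(174, np.float32(137.0)), (178, np.float32(129.0)), (182, np.float32(129.0)), (186, np.float32(129.0)), (190, np.float32(130.0)), (194, np.float32(134.0)), (198, np.float32(145.0)), (202, np.float32(223.0)), (206, np.float32(222.0)), (210, np.float32(221.0))]
260 [(174, np.float32(121.0)), (178, np.float32(121.0)), (182, np.float32(121.0)), (186, np.float32(122.0)), (190, np.float32(125.0)), (194, np.float32(135.0)), (198, np.float32(144.0)), (202, np.float32(155.0)), (206, np.float32(225.0)), (210, np.float32(225.0))]
```

View pics/w3c.png

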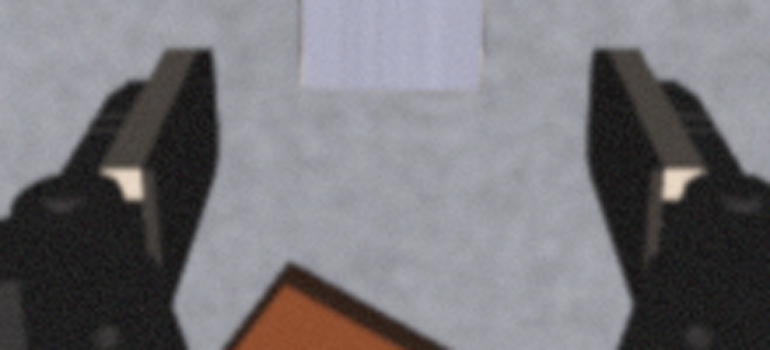

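Call:
{"method": "drive_tool", "body": {"gripper": [0.6, 0.6, 0.6, 0.6], "offset": [[0, 0, 0], [0, 0, 0], [0, 0, 0], [0, 0, 0]], "turn": [0, 0, 0, 0]}}

```text
time_s: 4.93
eef_pos: [524.8, -250.9, 31.8]
ee_rot: [-0.458, 0.458, 0.539, -0.539]
force: [-0.2, 0.5, -0.2]
grip_width: 0.401
```

```bash
cat > tips.py <<'E'
from h import *
import sys
def tips(d):
    f,cx,cy,W=cam('wrist',np.eye(4))
    v,u=np.mgrid[0:384,0:512]
    c=np.stack([(u-cx)/f*d,(v-cy)/f*d,d,np.ones_like(d)],-1)
    t=c@np.array(ctrl.camera_params('wrist')['tool_from_camera']).T
    for sg in(-1,1):
        m=(d>0)&(abs(t[...,2])<13)&(t[...,0]*sg>3)&(abs(t[...,0])<60)&(t[...,1]<8)&(t[...,1]>-60)
        q=t[m]; print(sg,'n',m.sum(),'y pct',np.percentile(q[:,1],[50,90,98,100]).round(1),'inner x',np.percentile(abs(q[:,0]),[0,1,5]).round(1))
for n in ('w2','w3'): print(n); tips(np.load(f'pics/{n}.npy'))
st(); p,d=ctrl.capture('wrist'); cv2.imwrite('pics/w4.png',p[:,:,::-1]); np.save('pics/w4.npy',d); print('w4'); tips(d)
E
python3 tips.py
```

```text
w2
-1 n 988 y pct [-51.6 -42.7 -39.5 -38. ] inner x [42.6 42.8 42.9]
1 n 970 y pct [-51.5 -42.7 -39.9 -37.8] inner x [41.7 41.8 41.9]
w3
-1 n 1107 y pct [-48.6 -36.4 -32.3 -29.3] inner x [29.9 30.1 30.2]
1 n 1103 y pct [-48.6 -36.6 -32.7 -29.5] inner x [29.  29.1 29.2]
t 4.93 tcp [ 524.8 -250.9   31.8] F [-0.2  0.5 -0.2] M [-0.01  0.04  0.02] w 0.401 x [-0.161  0.987 -0.001] y [ 0.001 -0.    -1.   ] z [-0.987 -0.161 -0.001]
w4
-1 n 976 y pct [-46.7 -33.6 -29.1 -25.4] inner x [17.3 17.4 17.5]
1 n 973 y pct [-46.9 -33.9 -28.7 -26. ] inner x [16.4 16.4 16.5]
```

View pics/w4.png

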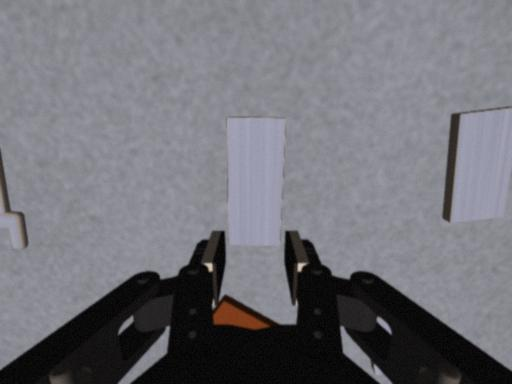

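```bash
python3 - <<'E'
from h import *
s,T=st(); p,d=ctrl.capture('scene'); C=cam('scene')
print([proj(T[:3,3]+np.array([0,0,z]),C).round(1).tolist() for z in(0,25,50)], proj([524.8,-250.9,0],C).round(1))
u,v=proj(T[:3,3],C)[0].astype(int)
a=p[max(0,v-60):v+25,u-50:u+50,::-1]; print(u,v); cv2.imwrite('pics/s4.png',cv2.resize(a,None,fx=6,fy=6,interpolation=cv2.INTER_CUBIC))
E
```

```text
t 4.98 tcp [ 524.8 -251.    31.6] F [-0.4  0.2  0.2] M [ 0.01 -0.02  0.01] w 0.402 x [-0.161  0.987 -0.   ] y [ 0. -0. -1.] z [-0.987 -0.161 -0.   ]
[[[186.8, 172.4]], [[186.2, 166.0]], [[185.7, 159.4]]] [[187.5 180.4]]
186 172
```

View pics/s4.png

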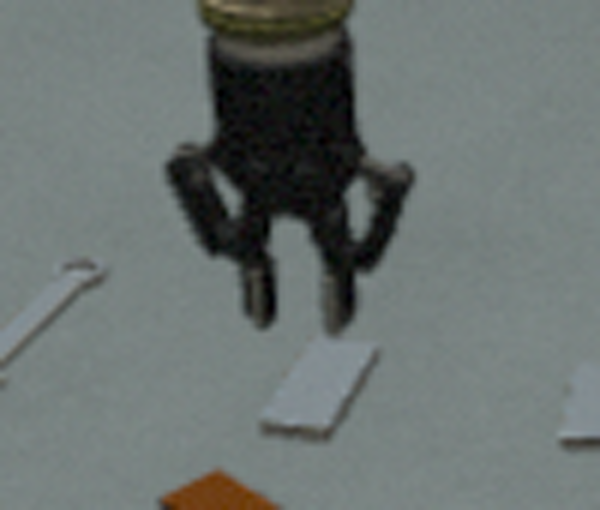

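The scene and wrist cameras agree that the fingertips sit about 25 mm higher than the stated TCP. I'll descend in stages, watching force and depth.

Call:
{"method": "drive_tool", "body": {"gripper": [0.33, 0.33, 0.33, 0.33, 0.33], "offset": [[-0.001, 0, 0], [0, 0.01, 0], [0, 0.01, 0], [0, 0.01, 0], [0, 0, 0]], "turn": [0, 0, 0, 0, 0]}}

```text
time_s: 5.45
eef_pos: [523.7, -250.9, -1.7]
ee_rot: [0.46, -0.456, -0.539, 0.539]
force: [-0.4, 0.5, -0.3]
grip_width: 0.67
```

```bash
python3 see.py w5 long_centre 10; python3 - <<'E'
from h import *
s,T=st(); p,d=ctrl.capture('scene'); C=cam('scene')
u,v=proj(T[:3,3],C)[0].astype(int)
a=p[max(0,v-60):v+25,u-50:u+50,::-1]; print(u,v); cv2.imwrite('pics/s5.png',cv2.resize(a,None,fx=6,fy=6,interpolation=cv2.INTER_CUBIC))
E
```

```text
t 5.45 tcp [ 523.7 -250.9   -1.7] F [-0.4  0.5 -0.3] M [ 0.04  0.   -0.02] w 0.670 x [-0.161  0.987  0.003] y [-0.004  0.003 -1.   ] z [-0.987 -0.161  0.003]
long_centre [ 502.6 -255. ] [96.5 40.9] 8.5 px [254. 194.] score 0.97
   centre in tool axes x,z: [-0.6 21.5]
t 5.55 tcp [ 5.247e+02 -2.516e+02  4.000e-01] F [-0.1 -0.1 -0.2] M [ 0.01  0.02 -0.04] w 0.669 x [-0.161  0.987  0.001] y [-0.001  0.001 -1.   ] z [-0.987 -0.161  0.001]
187 180
```

View pics/s5.png

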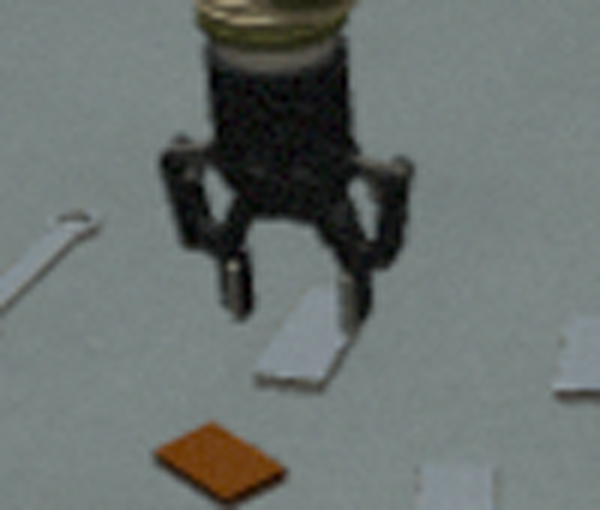

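View pics/w5.png

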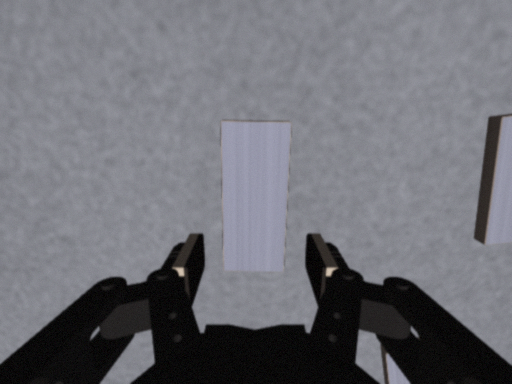

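Call:
{"method": "drive_tool", "body": {"gripper": [0.35, 0.35, 0.35, 0.35, 0.35, 0.35], "offset": [[-0.0005, 0.006, 0], [0, 0.006, 0], [0, 0.006, 0], [0, 0.004, 0], [0, 0, 0], [0, 0, 0]], "turn": [0, 0, 0, 0, 0, 0]}}

```text
time_s: 6.1
eef_pos: [525.0, -252.2, -21.1]
ee_rot: [-0.458, 0.458, 0.539, -0.539]
force: [-0.2, -0.2, -0.7]
grip_width: 0.651
```

```bash
python3 see.py w6 long_centre 10; python3 - <<'E'
import tips
E
```

```text
t 6.10 tcp [ 525.  -252.2  -21.1] F [-0.2 -0.2 -0.7] M [ 0.01 -0.01 -0.03] w 0.651 x [-0.161  0.987  0.   ] y [-0.  0. -1.] z [-0.987 -0.161  0.   ]
long_centre [ 502.4 -255.3] [96.9 41.4] 8.5 px [257. 202.] score 0.79
   centre in tool axes x,z: [ 0.6 22.8]
w2
-1 n 988 y pct [-51.6 -42.7 -39.5 -38. ] inner x [42.6 42.8 42.9]
1 n 970 y pct [-51.5 -42.7 -39.9 -37.8] inner x [41.7 41.8 41.9]
w3
-1 n 1107 y pct [-48.6 -36.4 -32.3 -29.3] inner x [29.9 30.1 30.2]
1 n 1103 y pct [-48.6 -36.6 -32.7 -29.5] inner x [29.  29.1 29.2]
t 6.20 tcp [ 525.2 -252.4  -20.6] F [ 0.4 -0.7 -0.5] M [ 0.01 -0.   -0.01] w 0.650 x [-0.161  0.987 -0.   ] y [ 0. -0. -1.] z [-0.987 -0.161 -0.   ]
w4
-1 n 4103 y pct [-30.3 -20.3 -19.8 -18.9] inner x [3.  3.6 5.8]
1 n 4091 y pct [-30.4 -20.4 -19.9 -19. ] inner x [3.1 3.3 5.6]
```

View pics/w6.png

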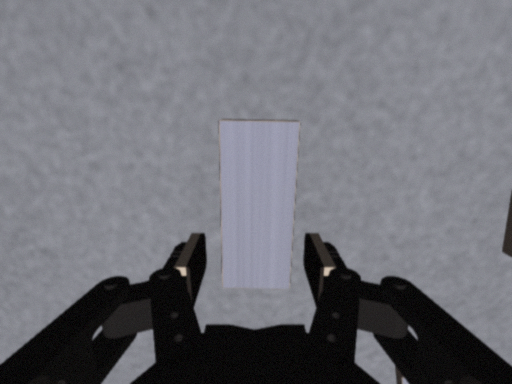

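Call:
{"method": "drive_tool", "body": {"gripper": [0.35, 0.45, 0.55, 0.6, 0.6, 0.6], "offset": [[0, 0.003, 0], [0, 0, 0], [0, 0, 0], [0, 0, 0], [0, 0, 0], [0, 0, 0]], "turn": [0, 0, 0, 0, 0, 0], "force": 40}}

```text
time_s: 6.75
eef_pos: [525.0, -252.2, -23.7]
ee_rot: [-0.458, 0.458, 0.539, -0.539]
force: [-1.7, 1.8, 3.6]
grip_width: 0.453
```

Call:
{"method": "drive_tool", "body": {"gripper": [0.7, 0.7, 0.7, 0.7], "offset": [[0, -0.003, 0], [0, -0.004, 0], [0, -0.008, 0], [0, 0, 0]], "turn": [0, 0, 0, 0]}}

```text
time_s: 7.08
eef_pos: [525.8, -252.8, -7.3]
ee_rot: [-0.457, 0.459, 0.539, -0.539]
force: [0.7, -0.4, -3.5]
grip_width: 0.453
```

```bash
python3 see.py w7 long_centre 25; python3 - <<'E'
from h import *
s,T=st(); p,d=ctrl.capture('scene'); C=cam('scene')
u,v=proj(T[:3,3],C)[0].astype(int)
a=p[max(0,v-60):v+25,u-50:u+50,::-1]; print(u,v); cv2.imwrite('pics/s7.png',cv2.resize(a,None,fx=6,fy=6,interpolation=cv2.INTER_CUBIC))
E
```

```text
t 7.08 tcp [ 525.8 -252.8   -7.3] F [ 0.7 -0.4 -3.5] M [-0.06 -0.12 -0.01] w 0.453 x [-0.161  0.987 -0.002] y [ 0.002 -0.001 -1.   ] z [-0.987 -0.161 -0.002]
long_centre [ 503.7 -256.4] [97.1 41.1] 8.2 px [256. 203.] score 0.96
   centre in tool axes x,z: [ 0.  22.4]
t 7.18 tcp [ 525.3 -252.5   -8.4] F [ 0.2 -0.1 -3.6] M [ 0.    0.01 -0.03] w 0.454 x [-0.161  0.987 -0.001] y [ 0.001 -0.001 -1.   ] z [-0.987 -0.161 -0.001]
187 182
```

View pics/s7.png

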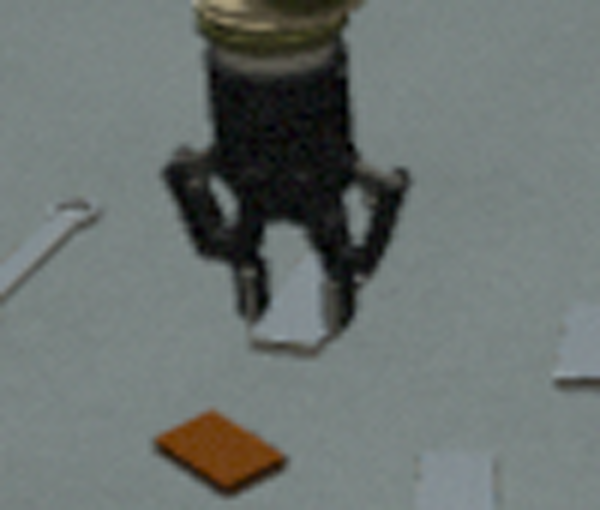

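View pics/w7.png

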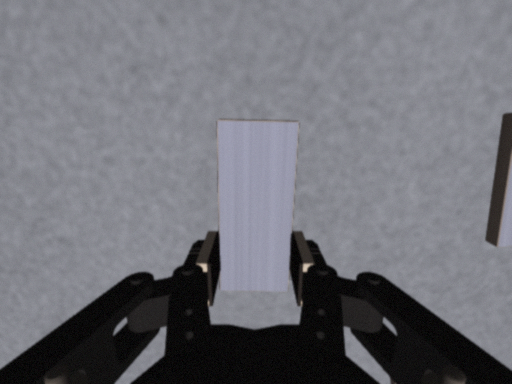

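Call:
{"method": "drive_tool", "body": {"gripper": [0.7, 0.7, 0.7, 0.7, 0.7, 0.7, 0.7, 0.7, 0.7, 0.7, 0.7, 0.7, 0.7, 0.7, 0.7, 0.7, 0.7, 0.7, 0.7], "offset": [[0, -0.015, 0], [0, -0.02, 0], [0.01, -0.01, -0.003], [0.02, 0, -0.006], [0.0279, 0, -0.0081], [0.0279, 0, -0.0081], [0.0279, 0, -0.0081], [0.0279, 0, -0.0081], [0.0279, 0, -0.0081], [0.0279, 0, -0.0081], [0.0279, 0, -0.0081], [0.0279, 0, -0.0081], [0.0279, 0, -0.0081], [0.0279, 0, -0.0081], [0.0279, 0, -0.0081], [0.0279, 0, -0.0081], [0.02, 0, -0.006], [0.006, 0, -0.002], [0, 0, 0]], "turn": [0, 0, 0, 0, 0, 0, 0, 0, 0, 0, 0, 0, 0, 0, 0, 0, 0, 0, 0]}}

```text
time_s: 8.82
eef_pos: [574.2, 153.6, 35.8]
ee_rot: [0.457, -0.457, -0.539, 0.539]
force: [0.4, 0.6, -2.5]
grip_width: 0.451
```

```bash
cat > pl.py <<'E'
from h import *
O=np.array([587.7,153.7,0]); al=np.radians(9.2); ex=np.array([-np.cos(al),-np.sin(al),0]); ey=np.array([np.sin(al),-np.cos(al),0])
def tr(p): p=np.asarray(p)-O; return np.array([p@ex,p@ey,p[2]])
def plate(n,q,bad=()):
    s,T=st(); p,d=ctrl.capture('wrist'); cv2.imwrite(f'pics/{n}.png',p[:,:,::-1]); np.save(f'pics/{n}.npy',d); np.save(f'pics/{n}T.npy',T)
    print('TCP in tray',tr(T[:3,3]).round(1))
    C=cam('wrist',T); f,cx,cy,W=C
    for r in ctrl.regions_of('wrist',q)[:3]:
        m=cv2.erode(r['mask'].astype(np.uint8),np.ones((5,5)))>0
        m&=d>0; v,u=np.nonzero(m); z=d[v,u]
        if len(z)<200: continue
        c=np.c_[(u-cx)/f*z,(v-cy)/f*z,z,np.ones(len(z))]@W.T
        t=np.array([tr(k) for k in c[:,:3]])
        A=np.c_[t[:,:2],np.ones(len(t))]; k=np.linalg.lstsq(A,t[:,2],rcond=None)[0]; res=t[:,2]-A@k
        ok=abs(res)<3; k=np.linalg.lstsq(A[ok],t[ok,2],rcond=None)[0]
        # outline at plane in tray frame
        cc=max(cv2.findContours(r['mask'].astype(np.uint8),0,1)[0],key=cv2.contourArea)[:,0]
        dr=np.c_[(cc[:,0]-cx)/f,(cc[:,1]-cy)/f,np.ones(len(cc))]@W[:3,:3].T
        o=tr(W[:3,3]); D=np.c_[dr@ex,dr@ey,dr[:,2]]
        lam=(k[0]*o[0]+k[1]*o[1]+k[2]-o[2])/(D[:,2]-k[0]*D[:,0]-k[1]*D[:,1])
        P=o+lam[:,None]*D; a=cv2.minAreaRect(P[:,:2].astype(np.float32))
        print(q,'score %.2f'%r['score'],'slope x %.3f rad y %.3f rad'%(np.arctan(k[0]),np.arctan(k[1])),'top z at centre %.1f'%(k@[a[0][0],a[0][1],1]),'outline ctr',np.round(a[0],1),'size',np.round(a[1],1),'ang %.1f'%a[2],'xrange',P[:,0].min().round(1),P[:,0].max().round(1),'yr',P[:,1].min().round(1),P[:,1].max().round(1),'mean px',u.mean().round(),v.mean().round())
if __name__=='__main__':
    import sys; plate(sys.argv[1],sys.argv[2])
E
python3 pl.py w8 long_centre
```

```text
t 8.82 tcp [574.2 153.6  35.8] F [ 0.4  0.6 -2.5] M [-0.04 -0.08 -0.01] w 0.451 x [-0.164  0.986  0.   ] y [-0.  0. -1.] z [-0.986 -0.164  0.   ]
TCP in tray [13.4 -2.1 35.8]
long_centre score 0.94 slope x -0.007 rad y -0.001 rad top z at centre 69.4 outline ctr [36.  -2.1] size [40.  96.3] ang 89.1 xrange -12.0 84.1 yr -22.5 18.5 mean px 255.0 203.0
```

View pics/w8.png

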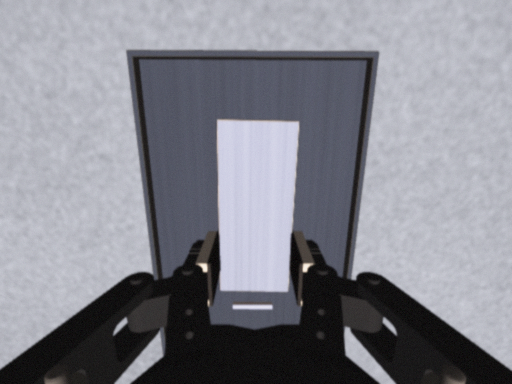

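```bash
python3 - <<'E'
from pl import *
T=np.load('pics/w8T.npy');C=cam('wrist',T)
print('strip?',tr(pix2plane([252.5,306.5],C,8)[0]).round(1))
img=cv2.imread('pics/w8.png')
for uv in([130,52],[377,53]): print(tr(pix2plane(uv,C,14)[0]).round(1))
print([proj(O+x*ex+np.array([0,0,8]),C).round().tolist() for x in(-13,-43,-73)])
E
```

```text
strip? [-73.2  -0.3   8. ]
[123.2  77.1  14. ]
[123.3 -78.3  14. ]
[[[252.0, 243.0]], [[252.0, 276.0]], [[252.0, 306.0]]]
```

Call:
{"method": "drive_tool", "body": {"gripper": [0.7, 0.7, 0.7, 0.7, 0.7, 0.7], "offset": [[-0.002, 0.008, 0], [0, 0.01, 0], [0, 0.008, 0], [0, 0.004, 0], [0, 0, 0], [0, 0, 0]], "turn": [0, 0, 0, 0, 0, 0], "force": 20}}

```text
time_s: 9.42
eef_pos: [575.0, 149.7, 5.9]
ee_rot: [0.458, -0.458, -0.539, 0.539]
force: [0.6, 0.4, -2.8]
grip_width: 0.451
```

Call:
{"method": "drive_tool", "body": {"gripper": [0.7, 0.7, 0.7, 0.7, 0.7, 0.7, 0.7], "offset": [[0, 0.001, 0], [0, 0.001, 0], [0, 0.001, 0], [0, 0.001, 0], [0, 0.001, 0], [0, 0, 0], [0, 0, 0]], "turn": [0, 0, 0, 0, 0, 0, 0]}}

```text
time_s: 10.0
eef_pos: [575.3, 149.9, 1.6]
ee_rot: [-0.458, 0.458, 0.539, -0.539]
force: [-0.4, 0.4, 1.8]
grip_width: 0.449
```

```bash
python3 pl.py w9 long_centre
```

```text
t 10.00 tcp [575.3 149.9   1.6] F [-0.4  0.4  1.8] M [ 0.03  0.12 -0.01] w 0.449 x [-0.161  0.987 -0.   ] y [ 0.001  0.    -1.   ] z [-0.987 -0.161 -0.001]
TCP in tray [12.9  1.8  1.6]
long_centre score 0.69 slope x 0.008 rad y -0.000 rad top z at centre 35.6 outline ctr [36.   1.8] size [39.9 95.7] ang 88.8 xrange -12.1 84.1 yr -18.7 22.6 mean px 256.0 202.0
```

Call:
{"method": "drive_tool", "body": {"gripper": [0.7, 0.7, 0.7, 0.7, 0.7], "offset": [[0, 0.0008, 0], [0, 0.0008, 0], [0, 0.0008, 0], [0, 0, 0], [0, 0, 0]], "turn": [0, 0, 0, 0, 0]}}

```text
time_s: 10.52
eef_pos: [575.7, 150.2, -0.3]
ee_rot: [-0.458, 0.458, 0.539, -0.538]
force: [-0.8, 2.5, 7.3]
grip_width: 0.45
```

```bash
python3 pl.py w10 long_centre
```

```text
t 10.52 tcp [ 5.757e+02  1.502e+02 -3.000e-01] F [-0.8  2.5  7.3] M [ 0.27  0.41 -0.16] w 0.450 x [-0.161  0.987  0.   ] y [ 0.002  0.001 -1.   ] z [-0.987 -0.161 -0.002]
TCP in tray [12.4  1.5 -0.3]
```

Call:
{"method": "drive_tool", "body": {"gripper": [0.7, 0.7, 0.7, 0.7], "offset": [[0, 0.0008, 0], [0, 0.0008, 0], [0, 0, 0], [0, 0, 0]], "turn": [0, 0, 0, 0]}}

```text
time_s: 10.95
eef_pos: [576.2, 150.3, -1.7]
ee_rot: [-0.457, 0.459, 0.54, -0.538]
force: [0.7, 1.7, 6.5]
grip_width: 0.451
```

```bash
python3 pl.py w11 long_centre
```

```text
t 10.95 tcp [576.2 150.3  -1.7] F [0.7 1.7 6.5] M [ 0.37  0.11 -0.16] w 0.451 x [-0.161  0.987  0.   ] y [ 0.003  0.001 -1.   ] z [-0.987 -0.161 -0.003]
TCP in tray [11.9  1.5 -1.7]
long_centre score 0.89 slope x 0.089 rad y -0.000 rad top z at centre 34.4 outline ctr [35.7  1.8] size [39.7 96.2] ang 89.5 xrange -12.4 83.9 yr -18.3 21.7 mean px 255.0 199.0
```

View pics/w11.png

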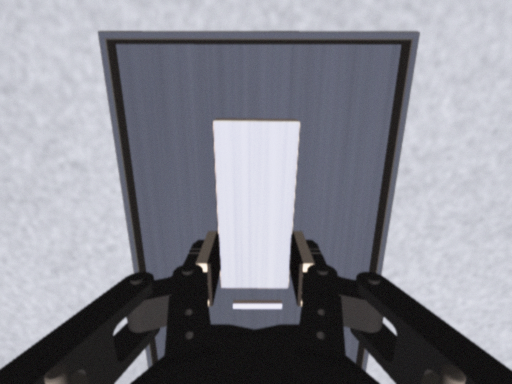

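Call:
{"method": "drive_tool", "body": {"gripper": [0.7, 0.7, 0.7, 0.7, 0.7, 0.7], "offset": [[0, 0.001, 0.0005], [0, 0.001, 0.0005], [0, 0.001, 0], [0, 0.001, 0], [0, 0, 0], [0, 0, 0]], "turn": [0, 0, 0, 0, 0, 0]}}

```text
time_s: 11.55
eef_pos: [576.7, 150.3, -5.0]
ee_rot: [-0.456, 0.46, 0.541, -0.537]
force: [6.0, 3.0, 7.3]
grip_width: 0.456
```

```bash
python3 pl.py w12 long_centre
```

```text
t 11.55 tcp [576.7 150.3  -5. ] F [6.  3.  7.3] M [ 0.62 -0.72 -0.14] w 0.456 x [-0.161  0.987  0.   ] y [ 0.007  0.001 -1.   ] z [-0.987 -0.161 -0.007]
TCP in tray [11.4  1.6 -5. ]
long_centre score 0.59 slope x 0.169 rad y -0.002 rad top z at centre 33.3 outline ctr [35.7  1.9] size [39.8 95.6] ang 89.6 xrange -12.0 83.4 yr -18.3 21.9 mean px 255.0 197.0
long_centre score 0.19 slope x 0.000 rad y -0.001 rad top z at centre 4.3 outline ctr [52.5  0.2] size [149.6 170.2] ang 0.1 xrange -22.4 127.3 yr -84.9 85.4 mean px 258.0 141.0
```

Call:
{"method": "drive_tool", "body": {"gripper": [0.7, 0.7, 0.7, 0.7, 0.7, 0.7], "offset": [[0, 0.0008, 0.001], [0, 0.0008, 0.001], [0, 0.0008, 0.0005], [0, 0.0008, 0], [0, 0, 0], [0, 0, 0]], "turn": [0, 0, 0, 0, 0, 0]}}

```text
time_s: 12.15
eef_pos: [575.4, 149.8, -7.6]
ee_rot: [-0.456, 0.46, 0.541, -0.536]
force: [9.2, 4.2, 7.5]
grip_width: 0.457
```

```bash
python3 pl.py w13 long_centre
```

```text
t 12.15 tcp [575.4 149.8  -7.6] F [9.2 4.2 7.5] M [ 0.54 -1.19 -0.06] w 0.457 x [-0.161  0.987 -0.   ] y [ 0.01   0.001 -1.   ] z [-0.987 -0.161 -0.01 ]
TCP in tray [12.8  1.9 -7.6]
long_centre score 0.65 slope x 0.238 rad y -0.002 rad top z at centre 32.6 outline ctr [36.7  2.2] size [39.7 95.2] ang 89.8 xrange -10.9 84.3 yr -17.7 22.2 mean px 255.0 198.0
long_centre score 0.21 slope x 0.000 rad y -0.001 rad top z at centre 4.3 outline ctr [53.9  0.1] size [146.3 171.1] ang 0.1 xrange -19.3 127.2 yr -85.4 85.6 mean px 260.0 143.0
```

Call:
{"method": "drive_tool", "body": {"gripper": [0.7, 0.7, 0.7, 0.7, 0.7], "offset": [[0, 0.0008, 0], [0, 0.0008, 0], [0, 0.0008, 0], [0, 0, 0], [0, 0, 0]], "turn": [0, 0, 0, 0, 0]}}

```text
time_s: 12.67
eef_pos: [575.2, 149.8, -10.1]
ee_rot: [-0.456, 0.46, 0.541, -0.536]
force: [8.5, 3.1, 7.9]
grip_width: 0.45
```

```bash
python3 pl.py w14 long_centre
```

```text
t 12.67 tcp [575.2 149.8 -10.1] F [8.5 3.1 7.9] M [ 0.48 -1.05 -0.06] w 0.450 x [-0.161  0.987 -0.   ] y [ 0.009  0.001 -1.   ] z [-0.987 -0.161 -0.009]
TCP in tray [ 13.    1.9 -10.1]
long_centre score 0.95 slope x 0.300 rad y -0.002 rad top z at centre 31.9 outline ctr [36.7  2.3] size [39.7 93.8] ang 89.8 xrange -10.2 83.6 yr -17.6 22.3 mean px 255.0 197.0
```

Call:
{"method": "drive_tool", "body": {"gripper": [0.7, 0.7, 0.7, 0.7, 0.7], "offset": [[0, 0.0005, 0], [0, 0.0005, 0], [0, 0.0005, 0], [0, 0, 0], [0, 0, 0]], "turn": [0, 0, 0, 0, 0]}}

```text
time_s: 13.18
eef_pos: [575.1, 149.8, -11.6]
ee_rot: [-0.456, 0.46, 0.541, -0.536]
force: [8.0, 2.9, 9.3]
grip_width: 0.454
```

```bash
python3 pl.py w15 long_centre
```

```text
t 13.18 tcp [575.1 149.8 -11.6] F [8.  2.9 9.3] M [ 0.54 -0.95 -0.06] w 0.454 x [-0.161  0.987 -0.   ] y [ 0.009  0.001 -1.   ] z [-0.987 -0.161 -0.009]
TCP in tray [ 13.1   1.8 -11.6]
long_centre score 0.69 slope x 0.340 rad y -0.003 rad top z at centre 31.5 outline ctr [36.7  2.2] size [39.6 93.6] ang 89.7 xrange -10.0 83.4 yr -17.7 22.1 mean px 255.0 198.0
```

View pics/w15.png

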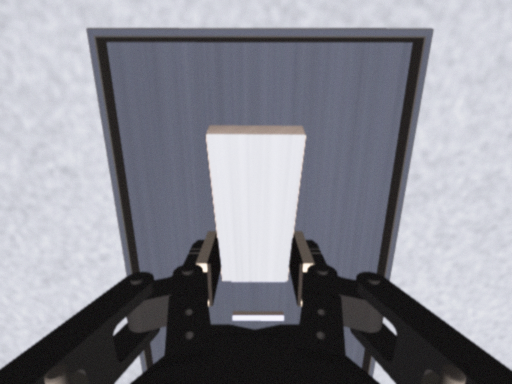

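Call:
{"method": "drive_tool", "body": {"gripper": [0.7, 0.7, 0.7, 0.7, 0.7, 0.7], "offset": [[0, 0.0003, -0.001], [0, 0.0003, -0.001], [0, 0.0003, -0.001], [0, 0, 0], [0, 0, 0], [0, 0, 0]], "turn": [0, 0, 0, 0, 0, 0]}}

```text
time_s: 13.78
eef_pos: [575.6, 149.9, -12.6]
ee_rot: [-0.457, 0.459, 0.54, -0.538]
force: [-4.9, -0.8, 19.4]
grip_width: 0.45
```

```bash
python3 pl.py w16 long_centre
```

```text
t 13.78 tcp [575.6 149.9 -12.6] F [-4.9 -0.8 19.4] M [-0.07  1.08 -0.06] w 0.450 x [-0.162  0.987 -0.   ] y [ 0.003  0.    -1.   ] z [-0.987 -0.162 -0.003]
TCP in tray [ 12.6   1.8 -12.6]
long_centre score 0.89 slope x 0.358 rad y -0.003 rad top z at centre 31.2 outline ctr [36.1  2.4] size [40.  92.3] ang 89.9 xrange -10.0 82.3 yr -17.7 22.4 mean px 255.0 197.0
```

Call:
{"method": "drive_tool", "body": {"gripper": [0.7, 0.7, 0.7, 0.7, 0.7, 0.7], "offset": [[0, -0.0006, 0], [0, -0.0003, -0.001], [0, 0, -0.001], [0, 0, -0.0005], [0, 0, 0], [0, 0, 0]], "turn": [0, 0, 0, 0, 0, 0]}}

```text
time_s: 14.38
eef_pos: [577.4, 150.2, -12.8]
ee_rot: [-0.458, 0.458, 0.539, -0.539]
force: [-2.9, 0.4, 9.5]
grip_width: 0.453
```

```bash
python3 pl.py w17 long_centre
```

```text
t 14.38 tcp [577.4 150.2 -12.8] F [-2.9  0.4  9.5] M [-0.15  0.72 -0.01] w 0.453 x [-0.162  0.987 -0.   ] y [ 0.001 -0.    -1.   ] z [-0.987 -0.162 -0.001]
TCP in tray [ 10.8   1.8 -12.8]
long_centre score 0.94 slope x 0.347 rad y -0.003 rad top z at centre 30.6 outline ctr [34.3  2.4] size [40.  93.3] ang 89.7 xrange -12.4 81.0 yr -17.8 22.2 mean px 255.0 197.0
```

Call:
{"method": "drive_tool", "body": {"gripper": [0.7, 0.7, 0.7, 0.7, 0.7, 0.7], "offset": [[0, 0, -0.0007], [0, 0, -0.0007], [0, 0, -0.0007], [0, 0, 0], [0, 0, 0], [0, 0, 0]], "turn": [0, 0, 0, 0, 0, 0]}}

```text
time_s: 14.98
eef_pos: [577.6, 150.2, -13.0]
ee_rot: [0.459, -0.457, -0.538, 0.54]
force: [-11.3, -2.6, 16.3]
grip_width: 0.451
```

```bash
python3 pl.py w18 long_centre
```

```text
t 14.98 tcp [577.6 150.2 -13. ] F [-11.3  -2.6  16.3] M [-0.5   2.12 -0.02] w 0.451 x [-0.162  0.987 -0.   ] y [-0.004 -0.001 -1.   ] z [-0.987 -0.162  0.004]
TCP in tray [ 10.5   1.8 -13. ]
long_centre score 0.95 slope x 0.347 rad y -0.002 rad top z at centre 30.4 outline ctr [33.7  2.3] size [39.7 92.9] ang 89.9 xrange -12.7 80.1 yr -17.6 22.1 mean px 255.0 197.0
```

Call:
{"method": "drive_tool", "body": {"gripper": [0.7, 0.7, 0.7, 0.55, 0.5, 0.45, 0.4, 0.3, 0.3, 0.3], "offset": [[0, -0.0003, 0.0008], [0, -0.0002, 0.0006], [0, 0, 0], [0, 0, 0], [0, 0, 0], [0, 0, 0], [0, 0, 0], [0, 0, 0], [0, 0, 0], [0, 0, 0]], "turn": [0, 0, 0, 0, 0, 0, 0, 0, 0, 0]}}

```text
time_s: 15.92
eef_pos: [577.7, 150.3, -13.5]
ee_rot: [0.458, -0.458, -0.539, 0.539]
force: [-0.3, 1.0, 0.9]
grip_width: 0.699
```

```bash
python3 pl.py w19 long_centre
```

```text
t 15.92 tcp [577.7 150.3 -13.5] F [-0.3  1.   0.9] M [-0.01 -0.02 -0.03] w 0.699 x [-0.161  0.987  0.   ] y [-0. -0. -1.] z [-0.987 -0.161  0.   ]
TCP in tray [ 10.4   1.8 -13.5]
long_centre score 0.86 slope x 0.337 rad y -0.002 rad top z at centre 30.5 outline ctr [33.6  2.2] size [40.5 94.4] ang 89.8 xrange -13.6 80.7 yr -18.0 22.6 mean px 255.0 198.0
```

View pics/w19.png

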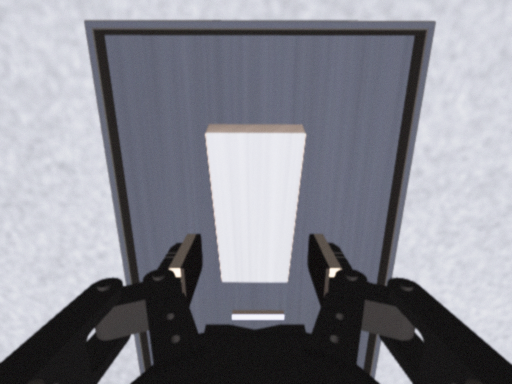

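Step 1 looks good: slope 0.337 rad, y +2 mm, low end at the strip and the fingers free. Now the middle plate.

Call:
{"method": "drive_tool", "body": {"gripper": [0.25, 0.25, 0.25, 0.3, 0.3, 0.3, 0.3, 0.3, 0.3, 0.3, 0.3, 0.3, 0.3], "offset": [[0, -0.02, 0], [0, -0.03, 0], [0, -0.03, 0], [-0.0279, -0.0015, 0.0157], [-0.0279, -0.0015, 0.0157], [-0.0279, -0.0015, 0.0157], [-0.0279, -0.0015, 0.0157], [-0.0279, -0.0015, 0.0157], [-0.0279, -0.0015, 0.0157], [-0.0279, -0.0015, 0.0157], [-0.0279, -0.0015, 0.0157], [0, 0, 0], [0, 0, 0]], "turn": [0, 0, 0, 0, 0, 0, 0, 0, 0, 0, 0, -6.4, 0]}}

```text
time_s: 17.1
eef_pos: [489.5, -91.6, 78.8]
ee_rot: [-0.427, 0.427, 0.564, -0.564]
force: [0.5, -0.1, 0.3]
grip_width: 0.698
```

```bash
python3 see.py w20 middle_centre 10
```

```text
t 17.10 tcp [489.5 -91.6  78.8] F [ 0.5 -0.1  0.3] M [-0.   -0.04 -0.01] w 0.698 x [-0.271  0.962 -0.   ] y [ 0. -0. -1.] z [-0.962 -0.271 -0.   ]
middle_centre [351.9 -38.7] [80.2 42.8] 62.6 px [367.  51.] score 0.95
   centre in tool axes x,z: [ 88.2 118.2]
middle_centre [463.6 -97.3] [80.  39.9] 16.1 px [257. 165.] score 0.7
   centre in tool axes x,z: [ 1.6 26.5]
```

View pics/w20.png

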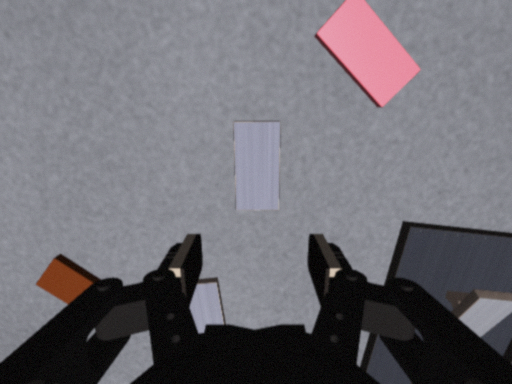

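Call:
{"method": "drive_tool", "body": {"gripper": [0.3, 0.3, 0.3, 0.3, 0.35, 0.35, 0.35, 0.35], "offset": [[0.0008, 0.022, 0], [0.0008, 0.022, 0], [0, 0.022, 0], [0, 0.022, 0], [0, 0.006, 0], [0, 0.004, 0], [0, 0, 0], [0, 0, 0]], "turn": [0, 0, 0, 0, 0, 0, 0, 0]}}

```text
time_s: 17.87
eef_pos: [490.0, -88.7, -18.5]
ee_rot: [-0.427, 0.428, 0.564, -0.563]
force: [-0.2, -0.6, -0.1]
grip_width: 0.649
```

```bash
python3 see.py w21 middle_centre 10
```

```text
t 17.87 tcp [490.  -88.7 -18.5] F [-0.2 -0.6 -0.1] M [ 0.02 -0.03 -0.  ] w 0.649 x [-0.27   0.963 -0.001] y [ 0.001 -0.001 -1.   ] z [-0.963 -0.27  -0.001]
middle_centre [463.3 -97.4] [79.7 39.8] 16.2 px [253. 194.] score 0.73
   centre in tool axes x,z: [-1.2 28.1]
middle_centre [356.5 -33.2] [66.8 43.2] 61.7 px [454.  39.] score 0.62
   centre in tool axes x,z: [ 89.4 113.6]
```

View pics/w21.png

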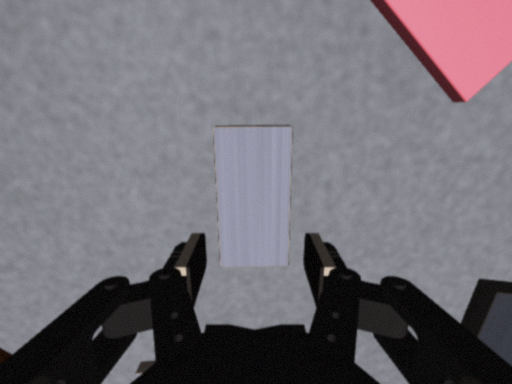

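Call:
{"method": "drive_tool", "body": {"gripper": [0.35, 0.35, 0.35, 0.45, 0.55, 0.6, 0.6, 0.6], "offset": [[-0.001, 0.0025, 0.001], [0, 0.0025, 0.001], [0, 0, 0], [0, 0, 0], [0, 0, 0], [0, 0, 0], [0, 0, 0], [0, 0, 0]], "turn": [0, 0, 0, 0, 0, 0, 0, 0], "force": 40}}

```text
time_s: 18.63
eef_pos: [487.7, -90.3, -24.1]
ee_rot: [0.427, -0.427, -0.564, 0.564]
force: [-2.9, -0.0, 5.9]
grip_width: 0.451
```

Call:
{"method": "drive_tool", "body": {"gripper": [0.7, 0.7, 0.7, 0.7], "offset": [[0, -0.003, 0], [0, -0.005, 0], [0, -0.008, 0], [0, 0, 0]], "turn": [0, 0, 0, 0]}}

```text
time_s: 18.97
eef_pos: [488.5, -90.5, -7.0]
ee_rot: [-0.426, 0.428, 0.564, -0.563]
force: [0.9, -0.5, -1.9]
grip_width: 0.45
```

```bash
python3 see.py w22 middle_centre 25
```

```text
t 18.97 tcp [488.5 -90.5  -7. ] F [ 0.9 -0.5 -1.9] M [ 0.02 -0.03  0.02] w 0.450 x [-0.27   0.963 -0.001] y [ 0.002 -0.001 -1.   ] z [-0.963 -0.27  -0.002]
middle_centre [359.7 -44. ] [67.6 39.6] 62.7 px [442.  41.] score 0.88
   centre in tool axes x,z: [ 79.5 111.4]
middle_centre [464.6 -97.4] [81.6 40.6] 15.8 px [254. 202.] score 0.73
   centre in tool axes x,z: [-0.2 24.8]
```

View pics/w22.png

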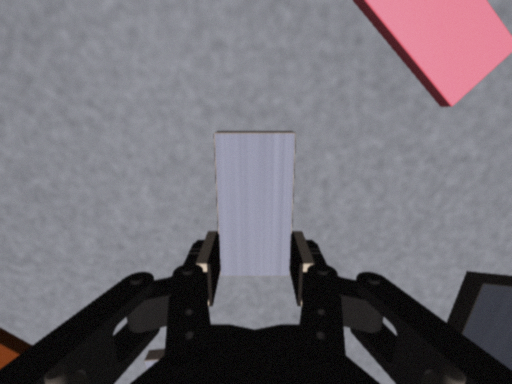

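Call:
{"method": "drive_tool", "body": {"gripper": [0.7, 0.7, 0.7, 0.7, 0.7, 0.7, 0.7, 0.7, 0.7, 0.7, 0.7, 0.7, 0.7, 0.7, 0.7, 0.7], "offset": [[0, -0.015, 0], [0, -0.02, 0], [0, -0.02, 0], [0, -0.012, 0], [0.012, 0, -0.009], [0.024, 0, -0.0175], [0.024, 0, -0.0175], [0.024, 0, -0.0175], [0.024, 0, -0.0175], [0.024, 0, -0.0175], [0.024, 0, -0.0175], [0.024, 0, -0.0175], [0.024, 0, -0.0175], [0.0145, 0, -0.011], [0.0055, 0, -0.004], [0, 0, 0]], "turn": [0, 0, 3.2, 3.2, 0, 0, 0, 0, 0, 0, 0, 0, 0, 0, 0, 0]}}

```text
time_s: 20.4
eef_pos: [613.2, 158.3, 57.9]
ee_rot: [0.458, -0.457, -0.539, 0.539]
force: [0.1, 0.0, -2.7]
grip_width: 0.453
```

```bash
python3 pl.py w23 middle_centre; python3 - <<'E'
from h import *
p,d=ctrl.capture('scene'); a=p[150:280,200:380,::-1]; cv2.imwrite('pics/s23.png',cv2.resize(a,None,fx=4,fy=4,interpolation=cv2.INTER_CUBIC))
E
```

```text
t 20.40 tcp [613.2 158.3  57.9] F [ 0.1  0.  -2.7] M [ 0.01 -0.09  0.03] w 0.453 x [-0.163  0.987  0.   ] y [-0.001 -0.    -1.   ] z [-0.987 -0.163  0.001]
TCP in tray [-25.9  -0.5  57.9]
middle_centre score 0.63 slope x -0.005 rad y -0.001 rad top z at centre 91.9 outline ctr [-0.7  0.3] size [80.7 40.3] ang 0.6 xrange -41.2 39.7 yr -19.9 20.5 mean px 254.0 202.0
```

View pics/w23.png

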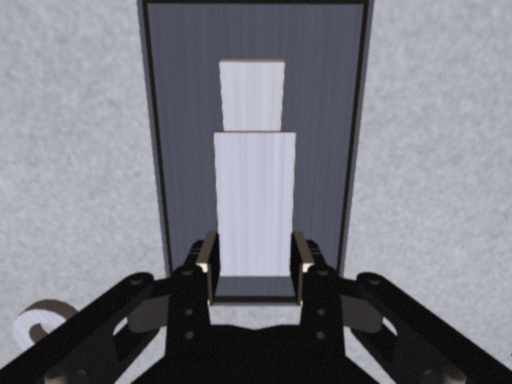

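View pics/s23.png

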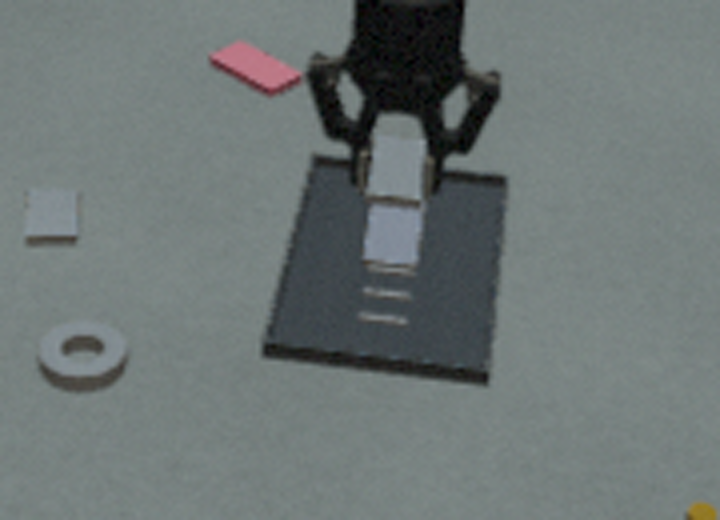

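Call:
{"method": "drive_tool", "body": {"gripper": [0.7, 0.7, 0.7, 0.7, 0.7, 0.7], "offset": [[-0.001, 0.013, -0.001], [0, 0.016, 0], [0, 0.012, 0], [0, 0.005, 0], [0, 0, 0], [0, 0, 0]], "turn": [0, 0, 0, 0, 0, 0], "force": 20}}

```text
time_s: 21.05
eef_pos: [614.6, 156.2, 12.6]
ee_rot: [0.458, -0.458, -0.539, 0.539]
force: [-0.1, 0.8, -2.5]
grip_width: 0.454
```

Call:
{"method": "drive_tool", "body": {"gripper": [0.7, 0.7, 0.7, 0.7, 0.7, 0.7, 0.7], "offset": [[0, 0.001, 0], [0, 0.001, 0], [0, 0.001, 0], [0, 0.001, 0], [0, 0.001, 0], [0, 0, 0], [0, 0, 0]], "turn": [0, 0, 0, 0, 0, 0, 0]}}

```text
time_s: 21.63
eef_pos: [614.7, 156.5, 7.8]
ee_rot: [-0.458, 0.458, 0.539, -0.539]
force: [-0.3, -0.2, -2.5]
grip_width: 0.458
```

```bash
python3 pl.py w24 middle_centre
```

```text
t 21.63 tcp [614.7 156.5   7.8] F [-0.3 -0.2 -2.5] M [ 0.03 -0.05  0.03] w 0.458 x [-0.161  0.987 -0.   ] y [ 0.  0. -1.] z [-0.987 -0.161 -0.   ]
TCP in tray [-27.1   1.5   7.8]
middle_centre score 0.65 slope x -0.000 rad y 0.000 rad top z at centre 42.0 outline ctr [-0.9  2.2] size [80.1 40.4] ang 0.1 xrange -41.0 39.1 yr -18.0 22.4 mean px 254.0 201.0
```

Just above contact. I'll continue gently.

Call:
{"method": "drive_tool", "body": {"gripper": [0.7, 0.7, 0.7, 0.7, 0.7, 0.7], "offset": [[0, 0.001, 0], [0, 0.001, 0], [0, 0.001, 0], [0, 0.001, 0], [0, 0, 0], [0, 0, 0]], "turn": [0, 0, 0, 0, 0, 0]}}

```text
time_s: 22.23
eef_pos: [615.1, 156.6, 4.0]
ee_rot: [-0.458, 0.458, 0.539, -0.538]
force: [2.6, 0.3, 4.4]
grip_width: 0.455
```

```bash
python3 pl.py w25 middle_centre
```

```text
t 22.23 tcp [615.1 156.6   4. ] F [2.6 0.3 4.4] M [ 0.05 -0.14 -0.01] w 0.455 x [-0.161  0.987 -0.   ] y [ 0.001  0.    -1.   ] z [-0.987 -0.161 -0.001]
TCP in tray [-27.5   1.6   4. ]
middle_centre score 0.64 slope x 0.053 rad y -0.003 rad top z at centre 39.6 outline ctr [-1.7  2.1] size [80.4 39.7] ang 0.2 xrange -41.9 38.5 yr -17.7 22.0 mean px 254.0 200.0
middle_centre score 0.18 slope x -0.221 rad y -0.322 rad top z at centre 8.2 outline ctr [-127.8  190.3] size [15.  36.5] ang 38.6 xrange -144.4 -121.0 yr 171.7 200.4 mean px 7.0 353.0
```

View pics/w25.png

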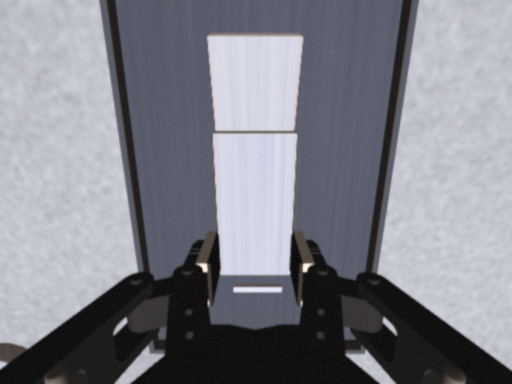

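Call:
{"method": "drive_tool", "body": {"gripper": [0.7, 0.7, 0.7, 0.7, 0.7, 0.7, 0.7, 0.7, 0.7, 0.7], "offset": [[0, 0.001, 0.0002], [0, 0.001, 0.0002], [0, 0.001, 0.0002], [0, 0.001, 0.0002], [0, 0.001, 0.0002], [0, 0.001, 0.0002], [0, 0.001, 0], [0, 0.001, 0], [0, 0, 0], [0, 0, 0]], "turn": [0, 0, 0, 0, 0, 0, 0, 0, 0, 0]}}

```text
time_s: 23.17
eef_pos: [614.3, 156.3, -4.1]
ee_rot: [-0.457, 0.459, 0.539, -0.538]
force: [6.2, 1.2, 2.9]
grip_width: 0.452
```

```bash
python3 pl.py w26 middle_centre
```

```text
t 23.17 tcp [614.3 156.3  -4.1] F [6.2 1.2 2.9] M [ 0.11 -0.74  0.02] w 0.452 x [-0.161  0.987 -0.   ] y [ 0.003  0.    -1.   ] z [-0.987 -0.161 -0.003]
TCP in tray [-26.7   1.7  -4.1]
middle_centre score 0.61 slope x 0.181 rad y -0.002 rad top z at centre 35.0 outline ctr [-0.4  2.3] size [80.9 40.6] ang 0.2 xrange -40.9 40.0 yr -18.0 22.6 mean px 254.0 198.0
```

Call:
{"method": "drive_tool", "body": {"gripper": [0.7, 0.7, 0.7, 0.7, 0.7, 0.7, 0.7, 0.7, 0.7, 0.7], "offset": [[0, 0.001, 0], [0, 0.001, 0], [0, 0.001, 0], [0, 0.001, 0], [0, 0.001, 0], [0, 0.001, 0], [0, 0.001, 0], [0, 0.001, 0], [0, 0, 0], [0, 0, 0]], "turn": [0, 0, 0, 0, 0, 0, 0, 0, 0, 0]}}

```text
time_s: 24.1
eef_pos: [613.9, 156.3, -12.3]
ee_rot: [-0.458, 0.458, 0.539, -0.538]
force: [6.0, 0.7, 2.6]
grip_width: 0.45
```

```bash
python3 pl.py w27 middle_centre
```

```text
t 24.10 tcp [613.9 156.3 -12.3] F [6.  0.7 2.6] M [ 0.08 -0.54  0.01] w 0.450 x [-0.161  0.987 -0.   ] y [ 0.001  0.    -1.   ] z [-0.987 -0.161 -0.001]
TCP in tray [-26.3   1.7 -12.3]
middle_centre score 0.58 slope x 0.306 rad y -0.002 rad top z at centre 30.3 outline ctr [0.1 2.1] size [79.5 40. ] ang 0.1 xrange -39.7 39.8 yr -17.9 22.1 mean px 254.0 198.0
middle_centre score 0.45 slope x 0.343 rad y -0.002 rad top z at centre 39.3 outline ctr [58.3  2.3] size [40.1 39.3] ang 89.1 xrange 38.5 77.8 yr -17.9 22.4 mean px 255.0 78.0
```

View pics/w27.png

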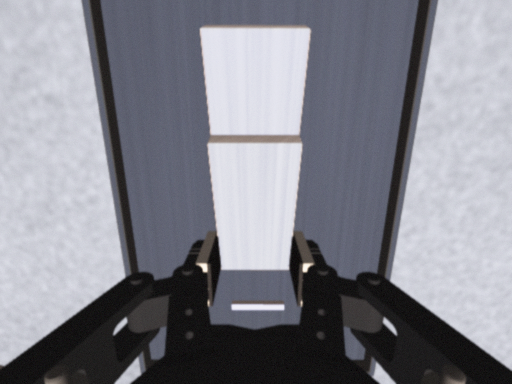

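Call:
{"method": "drive_tool", "body": {"gripper": [0.7, 0.7, 0.7, 0.7, 0.7, 0.7], "offset": [[0, 0.0008, 0], [0, 0.0008, -0.0005], [0, 0.0006, -0.001], [0, 0.0003, -0.001], [0, 0, 0], [0, 0, 0]], "turn": [0, 0, 0, 0, 0, 0]}}

```text
time_s: 24.7
eef_pos: [615.0, 156.7, -15.2]
ee_rot: [0.458, -0.457, -0.538, 0.539]
force: [0.3, -1.1, 4.9]
grip_width: 0.456
```

```bash
python3 pl.py w28 middle_centre
```

```text
t 24.70 tcp [615.  156.7 -15.2] F [ 0.3 -1.1  4.9] M [-0.13  0.4   0.01] w 0.456 x [-0.162  0.987  0.   ] y [-0.002 -0.    -1.   ] z [-0.987 -0.162  0.002]
TCP in tray [-27.5   1.4 -15.2]
middle_centre score 0.79 slope x 0.343 rad y -0.003 rad top z at centre 28.4 outline ctr [-1.2  1.9] size [79.1 40.1] ang 0.8 xrange -40.5 38.2 yr -18.2 22.4 mean px 254.0 198.0
```

Call:
{"method": "drive_tool", "body": {"gripper": [0.7, 0.7, 0.7, 0.7, 0.7, 0.7], "offset": [[0, 0.0002, -0.0008], [0, 0.0002, -0.0008], [0, 0.0002, -0.0008], [0, 0, 0], [0, 0, 0], [0, 0, 0]], "turn": [0, 0, 0, 0, 0, 0]}}

```text
time_s: 25.3
eef_pos: [617.1, 157.1, -15.8]
ee_rot: [0.459, -0.457, -0.538, 0.54]
force: [-2.1, -0.4, 5.5]
grip_width: 0.453
```

```bash
python3 pl.py w29 middle_centre
```

```text
t 25.30 tcp [617.1 157.1 -15.8] F [-2.1 -0.4  5.5] M [-0.08  0.6  -0.01] w 0.453 x [-0.162  0.987  0.   ] y [-0.003 -0.    -1.   ] z [-0.987 -0.162  0.003]
TCP in tray [-29.5   1.4 -15.8]
middle_centre score 0.68 slope x 0.340 rad y -0.002 rad top z at centre 27.8 outline ctr [-3.  2.] size [77.4 40.5] ang 0.1 xrange -41.8 35.7 yr -18.3 22.2 mean px 254.0 198.0
```

Call:
{"method": "drive_tool", "body": {"gripper": [0.7, 0.7, 0.7, 0.7, 0.7, 0.7], "offset": [[0, 0.0002, -0.0007], [0, 0.0002, -0.0007], [0, 0.0001, -0.0006], [0, 0, 0], [0, 0, 0], [0, 0, 0]], "turn": [0, 0, 0, 0, 0, 0]}}

```text
time_s: 25.9
eef_pos: [617.2, 157.1, -16.0]
ee_rot: [0.46, -0.456, -0.537, 0.541]
force: [-12.6, -3.2, 16.0]
grip_width: 0.451
```

```bash
python3 pl.py w30 middle_centre
```

```text
t 25.90 tcp [617.2 157.1 -16. ] F [-12.6  -3.2  16. ] M [-0.59  2.46 -0.05] w 0.451 x [-0.162  0.987  0.   ] y [-0.008 -0.001 -1.   ] z [-0.987 -0.162  0.008]
TCP in tray [-29.7   1.4 -16. ]
middle_centre score 0.72 slope x 0.341 rad y -0.001 rad top z at centre 27.6 outline ctr [-3.6  1.9] size [78.4 40.1] ang 0.3 xrange -42.9 35.6 yr -18.1 22.0 mean px 254.0 198.0
```

View pics/w30.png

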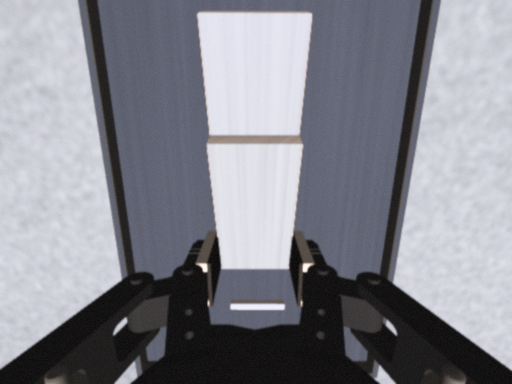

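Call:
{"method": "drive_tool", "body": {"gripper": [0.7, 0.7, 0.7, 0.55, 0.5, 0.45, 0.4, 0.3, 0.3, 0.3], "offset": [[0, -0.0003, 0.0008], [0, -0.0003, 0.0008], [0, 0, 0], [0, 0, 0], [0, 0, 0], [0, 0, 0], [0, 0, 0], [0, 0, 0], [0, 0, 0], [0, 0, 0]], "turn": [0, 0, 0, 0, 0, 0, 0, 0, 0, 0]}}

```text
time_s: 26.83
eef_pos: [618.5, 157.1, -15.5]
ee_rot: [0.458, -0.458, -0.539, 0.539]
force: [-0.2, -0.5, -0.1]
grip_width: 0.7
```

```bash
python3 pl.py w31 middle_centre;python3 pl.py w31b long_centre
```

```text
t 26.83 tcp [618.5 157.1 -15.5] F [-0.2 -0.5 -0.1] M [ 0.01 -0.   -0.01] w 0.700 x [-0.161  0.987 -0.   ] y [-0. -0. -1.] z [-0.987 -0.161  0.   ]
TCP in tray [-31.    1.5 -15.5]
middle_centre score 0.87 slope x 0.340 rad y -0.001 rad top z at centre 27.8 outline ctr [-3.4  2.1] size [78.8 40.4] ang 0.2 xrange -42.8 36.0 yr -18.2 22.3 mean px 255.0 196.0
t 26.93 tcp [618.6 157.2 -15.5] F [-0.4  0.3 -0.5] M [-0.02  0.02 -0.04] w 0.698 x [-0.161  0.987  0.   ] y [-0. -0. -1.] z [-0.987 -0.161  0.   ]
TCP in tray [-31.    1.5 -15.5]
long_centre score 0.76 slope x 0.344 rad y -0.002 rad top z at centre 38.6 outline ctr [56.3  2.2] size [42.4 40.4] ang 0.1 xrange 35.1 77.5 yr -18.0 22.4 mean px 254.0 67.0
```

View pics/w31.png

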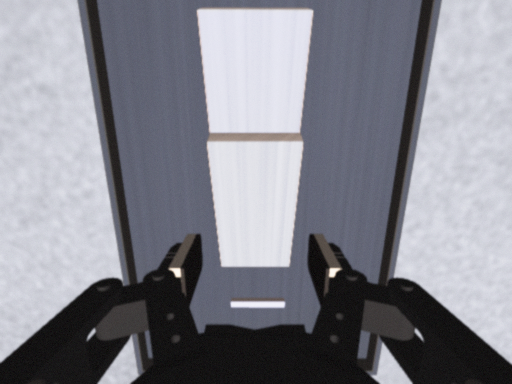

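Middle plate done: slope 0.340, seated against strip 2. Now the short plate.

Call:
{"method": "drive_tool", "body": {"gripper": [0.25, 0.25, 0.25, 0.3, 0.3, 0.3, 0.3, 0.3, 0.3, 0.3, 0.3, 0.3, 0.3, 0.3], "offset": [[0, -0.02, 0], [0, -0.03, 0], [0, -0.03, 0], [-0.0327, -0.0015, 0.0025], [-0.0327, -0.0015, 0.0025], [-0.0327, -0.0015, 0.0025], [-0.0327, -0.0015, 0.0025], [-0.0327, -0.0015, 0.0025], [-0.0327, -0.0015, 0.0025], [-0.0327, -0.0015, 0.0025], [-0.0327, -0.0015, 0.0025], [0, 0, 0], [0, 0, 0], [0, 0, 0]], "turn": [0, 0, 0, 0, 0, 0, 0, 0, 0, 0, 0, -6.3, -6.3, 0]}}

```text
time_s: 28.2
eef_pos: [641.0, -104.8, 76.5]
ee_rot: [0.395, -0.395, -0.586, 0.586]
force: [0.2, -0.5, -0.7]
grip_width: 0.699
```

```bash
python3 see.py w32 short_centre 10
```

```text
t 28.20 tcp [ 641.  -104.8   76.5] F [ 0.2 -0.5 -0.7] M [ 0.03  0.05 -0.02] w 0.699 x [-0.375  0.927  0.   ] y [-0.  0. -1.] z [-0.927 -0.375  0.   ]
short_centre [ 624.8 -111.4] [63.7 40.6] 22.1 px [255. 177.] score 0.98
   centre in tool axes x,z: [-0.1 17.4]
short_centre [ 633.9 -241.8] [67.2 44.9] 65.0 px [106. 130.] score 0.58
   centre in tool axes x,z: [-124.2   58. ]
```

View pics/w32.png

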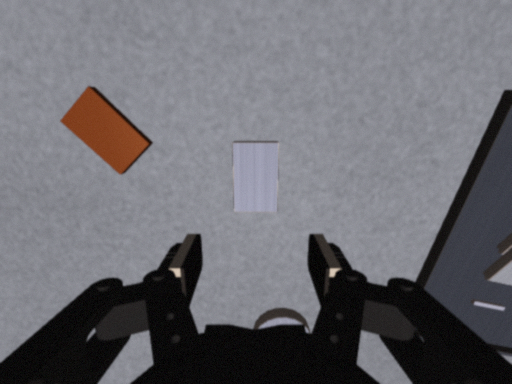

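Call:
{"method": "drive_tool", "body": {"gripper": [0.3, 0.3, 0.3, 0.3, 0.35, 0.35, 0.35, 0.35], "offset": [[0, 0.022, 0], [0, 0.022, 0], [0, 0.022, 0], [0, 0.02, 0], [0, 0.006, 0], [0, 0.003, 0], [0, 0, 0], [0, 0, 0]], "turn": [0, 0, 0, 0, 0, 0, 0, 0]}}

```text
time_s: 28.97
eef_pos: [641.8, -104.3, -17.1]
ee_rot: [-0.395, 0.397, 0.586, -0.586]
force: [0.7, 0.3, -0.6]
grip_width: 0.651
```

```bash
python3 see.py w33 short_centre 10
```

```text
t 28.97 tcp [ 641.8 -104.3  -17.1] F [ 0.7  0.3 -0.6] M [ 0.05 -0.02 -0.07] w 0.651 x [-0.372  0.928 -0.001] y [ 0.002 -0.001 -1.   ] z [-0.928 -0.372 -0.002]
short_centre [ 636.3 -235.6] [53.9 45.6] 65.6 px [ 35. 154.] score 0.89
   centre in tool axes x,z: [-119.8   53.9]
short_centre [ 624.3 -111.3] [65.4 39.7] 22.0 px [255. 212.] score 0.79
   centre in tool axes x,z: [ 0.1 18.8]
```

View pics/w33.png

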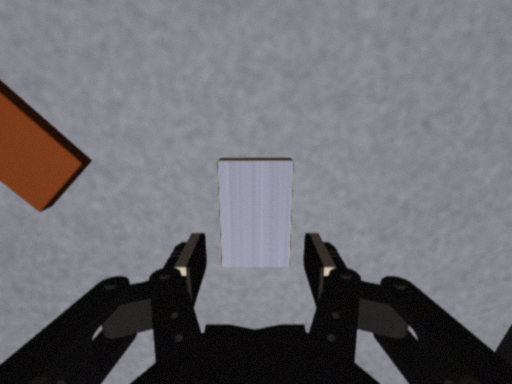

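Call:
{"method": "drive_tool", "body": {"gripper": [0.35, 0.35, 0.35, 0.45, 0.55, 0.6, 0.6, 0.6], "offset": [[0, 0.003, 0.001], [0, 0.003, 0], [0, 0, 0], [0, 0, 0], [0, 0, 0], [0, 0, 0], [0, 0, 0], [0, 0, 0]], "turn": [0, 0, 0, 0, 0, 0, 0, 0], "force": 40}}

```text
time_s: 29.73
eef_pos: [640.3, -104.6, -24.1]
ee_rot: [-0.396, 0.396, 0.586, -0.586]
force: [0.2, 0.5, 2.6]
grip_width: 0.455
```

Call:
{"method": "drive_tool", "body": {"gripper": [0.7, 0.7, 0.7, 0.7], "offset": [[0, -0.003, 0], [0, -0.005, 0], [0, -0.008, 0], [0, 0, 0]], "turn": [0, 0, 0, 0]}}

```text
time_s: 30.07
eef_pos: [641.0, -104.9, -6.6]
ee_rot: [-0.395, 0.397, 0.586, -0.586]
force: [-0.0, -0.6, -1.6]
grip_width: 0.453
```

```bash
python3 see.py w34 short_centre 25
```

```text
t 30.07 tcp [ 641.  -104.9   -6.6] F [-0.  -0.6 -1.6] M [-0.02 -0.03 -0.04] w 0.453 x [-0.373  0.928 -0.002] y [ 0.002 -0.001 -1.   ] z [-0.928 -0.373 -0.002]
short_centre [ 625.6 -111.4] [67.2 41.4] 22.0 px [255. 218.] score 0.89
   centre in tool axes x,z: [-0.3 16.7]
short_centre [ 628.  -229.3] [56.3 40.7] 65.7 px [ 40. 146.] score 0.77
   centre in tool axes x,z: [-110.7   58.4]
```

View pics/w34.png

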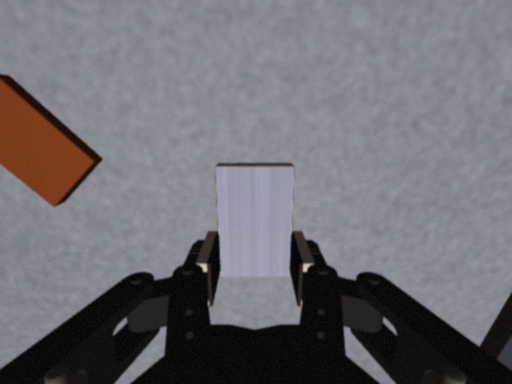

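Call:
{"method": "drive_tool", "body": {"gripper": [0.7, 0.7, 0.7, 0.7, 0.7, 0.7, 0.7, 0.7, 0.7, 0.7, 0.7, 0.7, 0.7, 0.7, 0.7, 0.7, 0.7], "offset": [[0, -0.015, 0], [0, -0.02, 0], [0, -0.02, 0], [0, -0.012, 0], [0.012, 0, -0.002], [0.0255, 0, -0.0045], [0.0255, 0, -0.0045], [0.0255, 0, -0.0045], [0.0255, 0, -0.0045], [0.0255, 0, -0.0045], [0.0255, 0, -0.0045], [0.0255, 0, -0.0045], [0.0255, 0, -0.0045], [0.0255, 0, -0.0045], [0.0145, 0, -0.0025], [0.0057, 0, -0.0008], [0, 0, 0]], "turn": [0, 0, 6.35, 6.35, 0, 0, 0, 0, 0, 0, 0, 0, 0, 0, 0, 0, 0]}}

```text
time_s: 31.58
eef_pos: [643.0, 162.1, 57.8]
ee_rot: [0.458, -0.457, -0.539, 0.539]
force: [-0.1, -0.6, -1.6]
grip_width: 0.455
```

```bash
python3 pl.py w35 short_centre
```

```text
t 31.58 tcp [643.  162.1  57.8] F [-0.1 -0.6 -1.6] M [-0.05 -0.04 -0.1 ] w 0.455 x [-0.163  0.987  0.   ] y [-0.001 -0.    -1.   ] z [-0.987 -0.163  0.001]
TCP in tray [-55.9   0.5  57.8]
short_centre score 0.63 slope x -0.005 rad y 0.001 rad top z at centre 92.0 outline ctr [-38.1   1.1] size [64.6 39.9] ang 0.2 xrange -70.5 -5.8 yr -18.8 21.1 mean px 255.0 218.0
```

View pics/w35.png

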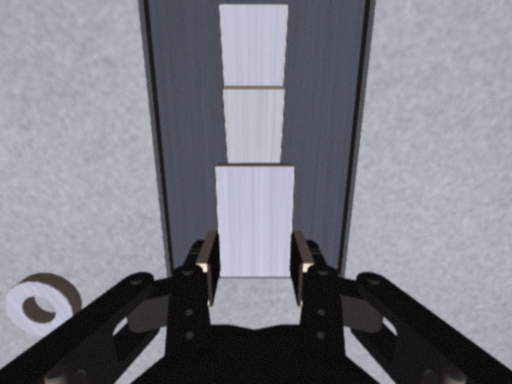

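Call:
{"method": "drive_tool", "body": {"gripper": [0.7, 0.7, 0.7, 0.7, 0.7, 0.7, 0.7], "offset": [[-0.001, 0.014, -0.001], [0, 0.017, 0], [0, 0.013, 0], [0, 0.006, 0], [0, 0.002, 0], [0, 0, 0], [0, 0, 0]], "turn": [0, 0, 0, 0, 0, 0, 0], "force": 20}}

```text
time_s: 32.27
eef_pos: [645.2, 160.1, 7.2]
ee_rot: [-0.458, 0.459, 0.539, -0.538]
force: [-1.0, -0.4, -1.8]
grip_width: 0.451
```

Call:
{"method": "drive_tool", "body": {"gripper": [0.7, 0.7, 0.7, 0.7, 0.7, 0.7, 0.7, 0.7], "offset": [[0, 0.001, 0], [0, 0.001, 0], [0, 0.001, 0], [0, 0.001, 0], [0, 0.001, 0], [0, 0.001, 0], [0, 0, 0], [0, 0, 0]], "turn": [0, 0, 0, 0, 0, 0, 0, 0]}}

```text
time_s: 32.93
eef_pos: [644.8, 160.2, 0.9]
ee_rot: [-0.458, 0.458, 0.539, -0.538]
force: [-1.0, 0.4, 1.5]
grip_width: 0.454
```

```bash
python3 pl.py w36 short_centre
```

```text
t 32.93 tcp [644.8 160.2   0.9] F [-1.   0.4  1.5] M [-0.02  0.17 -0.01] w 0.454 x [-0.16   0.987 -0.   ] y [ 0.  0. -1.] z [-0.987 -0.16  -0.   ]
TCP in tray [-57.4   2.7   0.9]
short_centre score 0.71 slope x 0.007 rad y 0.000 rad top z at centre 35.4 outline ctr [-39.6   3.3] size [64.8 39.9] ang 0.0 xrange -72.0 -7.2 yr -16.7 23.2 mean px 254.0 218.0
```

Call:
{"method": "drive_tool", "body": {"gripper": [0.7, 0.7, 0.7, 0.7, 0.7, 0.7, 0.7], "offset": [[0.0005, 0.0008, 0.0003], [0.0005, 0.0008, 0.0003], [0, 0.0008, 0.0002], [0, 0.0008, 0.0002], [0, 0.0008, 0], [0, 0, 0], [0, 0, 0]], "turn": [0, 0, 0, 0, 0, 0, 0]}}

```text
time_s: 33.62
eef_pos: [645.3, 160.7, -2.1]
ee_rot: [-0.457, 0.46, 0.539, -0.537]
force: [4.6, -2.0, 5.7]
grip_width: 0.453
```

```bash
python3 pl.py w37 short_centre
```

```text
t 33.62 tcp [645.3 160.7  -2.1] F [ 4.6 -2.   5.7] M [-0.36 -0.4   0.12] w 0.453 x [-0.16   0.987 -0.001] y [ 0.005 -0.    -1.   ] z [-0.987 -0.16  -0.005]
TCP in tray [-58.    2.3  -2.1]
short_centre score 0.91 slope x 0.063 rad y 0.001 rad top z at centre 33.5 outline ctr [-40.    2.7] size [66. 40.] ang 0.7 xrange -73.0 -7.0 yr -17.3 22.9 mean px 254.0 218.0
```

Call:
{"method": "drive_tool", "body": {"gripper": [0.7, 0.7, 0.7, 0.7, 0.7, 0.7, 0.7, 0.7], "offset": [[0, 0.001, 0.0004], [0, 0.001, 0.0004], [0, 0.001, 0.0004], [0, 0.001, 0.0004], [0, 0.001, 0.0004], [0, 0.001, 0], [0, 0, 0], [0, 0, 0]], "turn": [0, 0, 0, 0, 0, 0, 0, 0]}}

```text
time_s: 34.38
eef_pos: [644.3, 160.7, -7.6]
ee_rot: [-0.457, 0.46, 0.54, -0.537]
force: [7.3, 0.1, 6.2]
grip_width: 0.453
```

```bash
python3 pl.py w38 short_centre
```

```text
t 34.38 tcp [644.3 160.7  -7.6] F [7.3 0.1 6.2] M [-0.12 -1.07  0.08] w 0.453 x [-0.159  0.987 -0.001] y [ 0.007  0.    -1.   ] z [-0.987 -0.159 -0.007]
TCP in tray [-57.    2.1  -7.6]
short_centre score 0.84 slope x 0.176 rad y -0.000 rad top z at centre 30.3 outline ctr [-39.    2.7] size [66.8 40.5] ang 0.3 xrange -72.3 -5.6 yr -17.7 23.1 mean px 254.0 218.0
short_centre score 0.19 slope x -0.001 rad y -0.001 rad top z at centre 4.3 outline ctr [ -9.5 -53.8] size [ 64.5 158.9] ang 89.8 xrange -88.9 69.9 yr -86.0 -21.4 mean px 261.0 135.0
```

Call:
{"method": "drive_tool", "body": {"gripper": [0.7, 0.7, 0.7, 0.7, 0.7, 0.7, 0.7], "offset": [[0, 0.001, 0.0002], [0, 0.001, 0.0002], [0, 0.001, 0.0002], [0, 0.001, 0], [0, 0.0008, 0], [0, 0, 0], [0, 0, 0]], "turn": [0, 0, 0, 0, 0, 0, 0]}}

```text
time_s: 35.07
eef_pos: [643.6, 160.6, -12.5]
ee_rot: [-0.457, 0.46, 0.54, -0.537]
force: [8.8, 0.4, 5.1]
grip_width: 0.454
```

```bash
python3 pl.py w39 short_centre
```

```text
t 35.07 tcp [643.6 160.6 -12.5] F [8.8 0.4 5.1] M [-0.01 -0.94  0.06] w 0.454 x [-0.159  0.987 -0.001] y [ 0.007  0.    -1.   ] z [-0.987 -0.159 -0.007]
TCP in tray [-56.3   2.1 -12.5]
short_centre score 0.92 slope x 0.275 rad y -0.000 rad top z at centre 27.5 outline ctr [-38.1   2.7] size [66.1 40.2] ang 0.4 xrange -71.1 -5.1 yr -17.4 22.9 mean px 254.0 218.0
```

View pics/w39.png

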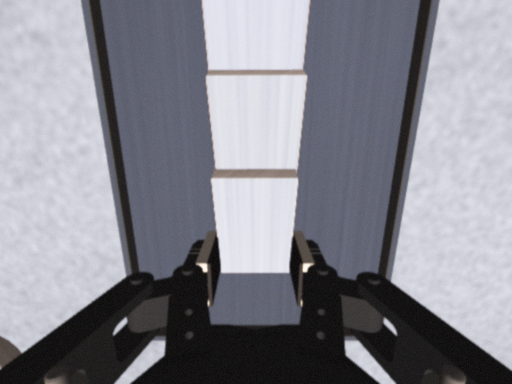

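Call:
{"method": "drive_tool", "body": {"gripper": [0.7, 0.7, 0.7, 0.7, 0.7, 0.7], "offset": [[0, 0.0008, 0], [0, 0.0008, -0.0004], [0, 0.0007, -0.001], [0, 0.0003, -0.001], [0, 0, 0], [0, 0, 0]], "turn": [0, 0, 0, 0, 0, 0]}}

```text
time_s: 35.67
eef_pos: [644.0, 161.0, -15.8]
ee_rot: [-0.458, 0.459, 0.539, -0.538]
force: [0.4, -0.7, 6.9]
grip_width: 0.458
```

```bash
python3 pl.py w40 short_centre
```

```text
t 35.67 tcp [644.  161.  -15.8] F [ 0.4 -0.7  6.9] M [-0.26  0.4   0.02] w 0.458 x [-0.16   0.987 -0.   ] y [ 0.002 -0.    -1.   ] z [-0.987 -0.16  -0.002]
TCP in tray [-56.7   1.8 -15.8]
```

Call:
{"method": "drive_tool", "body": {"gripper": [0.7, 0.7, 0.7, 0.7, 0.7, 0.7], "offset": [[0, 0, -0.0008], [0, 0, -0.0008], [0, 0.0002, -0.0008], [0, 0, 0], [0, 0, 0], [0, 0, 0]], "turn": [0, 0, 0, 0, 0, 0]}}

```text
time_s: 36.27
eef_pos: [645.5, 161.4, -16.1]
ee_rot: [0.458, -0.458, -0.538, 0.539]
force: [-3.7, -1.2, 9.4]
grip_width: 0.454
```

```bash
python3 pl.py w41 short_centre
```

```text
t 36.27 tcp [645.5 161.4 -16.1] F [-3.7 -1.2  9.4] M [-0.27  1.   -0.02] w 0.454 x [-0.16   0.987 -0.   ] y [-0.001 -0.    -1.   ] z [-0.987 -0.16   0.001]
TCP in tray [-58.3   1.6 -16.1]
short_centre score 0.64 slope x 0.330 rad y -0.001 rad top z at centre 25.2 outline ctr [-39.8   2.1] size [64.9 40. ] ang 0.1 xrange -72.2 -7.4 yr -17.9 22.2 mean px 254.0 218.0
```

Call:
{"method": "drive_tool", "body": {"gripper": [0.7, 0.7, 0.7, 0.7, 0.7, 0.7], "offset": [[0, -0.0001, -0.0008], [0, 0, -0.0008], [0, 0, -0.0006], [0, 0, 0], [0, 0, 0], [0, 0, 0]], "turn": [0, 0, 0, 0, 0, 0]}}

```text
time_s: 36.87
eef_pos: [645.6, 161.4, -16.2]
ee_rot: [0.46, -0.457, -0.537, 0.54]
force: [-15.0, -4.1, 14.6]
grip_width: 0.451
```

```bash
python3 pl.py w42 short_centre
```

```text
t 36.87 tcp [645.6 161.4 -16.2] F [-15.   -4.1  14.6] M [-0.71  2.82 -0.06] w 0.451 x [-0.16   0.987 -0.   ] y [-0.006 -0.001 -1.   ] z [-0.987 -0.16   0.006]
TCP in tray [-58.4   1.6 -16.2]
short_centre score 0.80 slope x 0.332 rad y 0.000 rad top z at centre 24.9 outline ctr [-40.7   2. ] size [65.8 40.4] ang 1.1 xrange -73.3 -7.8 yr -18.3 22.6 mean px 254.0 218.0
```

View pics/w42.png

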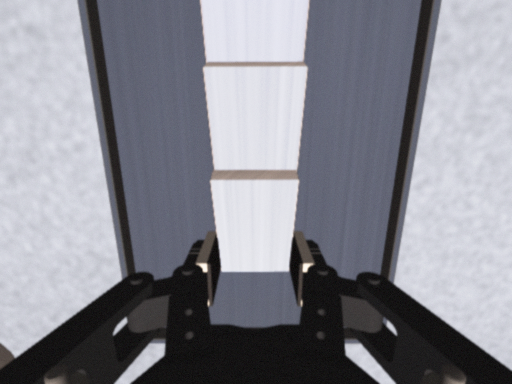

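Call:
{"method": "drive_tool", "body": {"gripper": [0.7, 0.7, 0.7, 0.55, 0.5, 0.45, 0.4, 0.3, 0.3, 0.3], "offset": [[0, -0.0003, 0.001], [0, -0.0002, 0.0009], [0, 0, 0], [0, 0, 0], [0, 0, 0], [0, 0, 0], [0, 0, 0], [0, 0, 0], [0, 0, 0], [0, 0, 0]], "turn": [0, 0, 0, 0, 0, 0, 0, 0, 0, 0]}}

```text
time_s: 37.8
eef_pos: [646.0, 161.5, -16.5]
ee_rot: [0.458, -0.458, -0.538, 0.538]
force: [-0.9, 0.2, -0.4]
grip_width: 0.701
```

```bash
python3 pl.py w43 short_centre
```

```text
t 37.80 tcp [646.  161.5 -16.5] F [-0.9  0.2 -0.4] M [-0.04 -0.02  0.01] w 0.701 x [-0.16   0.987  0.   ] y [-0.  0. -1.] z [-0.987 -0.16   0.   ]
TCP in tray [-58.8   1.7 -16.5]
short_centre score 0.93 slope x 0.332 rad y -0.001 rad top z at centre 25.2 outline ctr [-40.1   2.2] size [64.7 39.6] ang 0.2 xrange -72.5 -7.8 yr -17.5 22.1 mean px 254.0 218.0
```

Call:
{"method": "drive_tool", "body": {"gripper": [0.25, 0.25, 0.25, 0.25, 0.25, 0.25, 0.25, 0.25], "offset": [[0, -0.01, 0], [0, -0.02, 0], [0, -0.03, 0.01], [0, -0.035, 0.02], [0, -0.035, 0.03], [0, -0.03, 0.04], [0, 0, 0.03], [0, 0, 0]], "turn": [0, 0, 0, 0, 0, 0, 0, 0]}}

```text
time_s: 38.57
eef_pos: [523.0, 142.1, 137.1]
ee_rot: [0.458, -0.458, -0.538, 0.539]
force: [-0.7, -0.2, 0.2]
grip_width: 0.75
```

```bash
for q in long middle short; do python3 pl.py w44$q ${q}_centre; done; python3 - <<'E'
from h import *
p,d=ctrl.capture('scene'); a=p[150:280,200:380,::-1]; cv2.imwrite('pics/s44.png',cv2.resize(a,None,fx=4,fy=4,interpolation=cv2.INTER_CUBIC))
E
```

```text
t 38.57 tcp [523.  142.1 137.1] F [-0.7 -0.2  0.2] M [-0.02  0.01  0.01] w 0.750 x [-0.16   0.987 -0.   ] y [-0. -0. -1.] z [-0.987 -0.16   0.   ]
TCP in tray [ 65.7   1.1 137.1]
long_centre score 0.60 slope x 0.332 rad y -0.001 rad top z at centre 39.7 outline ctr [58.9  2.2] size [39.7 47.7] ang 89.9 xrange 35.0 82.7 yr -17.7 22.1 mean px 254.0 193.0
t 38.67 tcp [527.  142.2 136.5] F [1.1 0.1 0.2] M [ 0.02 -0.01 -0.04] w 0.751 x [-0.16   0.987 -0.   ] y [ 0.002  0.    -1.   ] z [-0.987 -0.16  -0.002]
TCP in tray [ 61.7   1.6 136.5]
middle_centre score 0.87 slope x 0.328 rad y -0.001 rad top z at centre 34.2 outline ctr [14.3  2.1] size [48.7 39.4] ang 0.0 xrange -10.0 38.7 yr -17.7 21.8 mean px 254.0 227.0
middle_centre score 0.63 slope x 0.329 rad y 0.001 rad top z at centre 26.1 outline ctr [-38.2   2.1] size [66.  39.9] ang 0.1 xrange -71.1 -5.2 yr -17.8 22.1 mean px 254.0 265.0
t 38.77 tcp [528.  142.2 135.6] F [ 0.1 -0.  -0.2] M [-0.02  0.05  0.06] w 0.751 x [-0.159  0.987 -0.   ] y [ 0.001  0.    -1.   ] z [-0.987 -0.159 -0.001]
TCP in tray [ 60.7   1.8 135.6]
short_centre score 0.65 slope x 0.326 rad y -0.003 rad top z at centre 26.6 outline ctr [-36.8   2. ] size [65.1 39.6] ang 0.1 xrange -69.4 -4.2 yr -17.8 21.8 mean px 255.0 264.0
```

View pics/w44short.png

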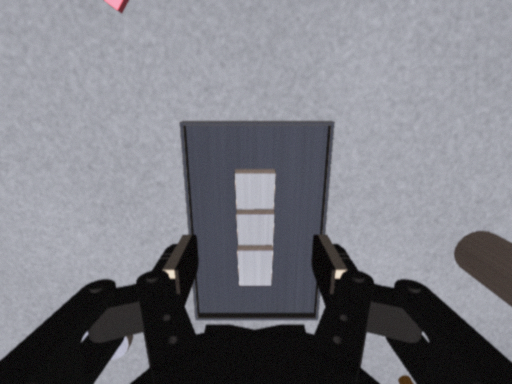

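View pics/s44.png

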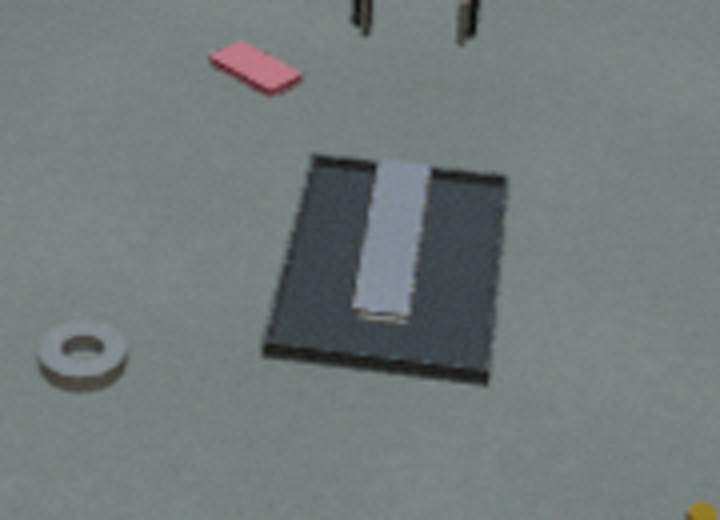

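All three are spaced as they should be: visible high edges at about 45 mm pitch against 45.1 mm expected. I'm handing it in.

```bash
python3 - <<'E'
from rig import ctrl
s=ctrl.sense(); print(s['time_s'],s['force'],abs(s['dq']).max()); print(ctrl.finish_job()); print(ctrl.sense()['time_s'])
E
```

```text
38.9167 [0.32495696 0.83635993 0.29641647] 0.00695273715046866
the job is handed in; nothing more can be done
None
the job is handed in; nothing more can be done
```

All three plates are in the drip tray as a shingled row, and I handed the job in at 38.9 s; the interface gives no verdict. Each plate was gripped near its low end. I pivoted it up to slope on the rest bar or the plate below, slid it down until it stopped against its strip, backed off the force and then let go.

**Final checks**
- **Slope:** 0.337, 0.340 and 0.332 rad for long, middle and short when let go, and 0.33 rad for all three from farther off (target 0.34).
- **Centring:** each plate is about 2 mm off the tray's centre line and square within about 1°.
- **Snug fit:** each plate stopped at its strip with about 11–16 N sideways, where the geometry said it should. The scene picture shows the last low end at its strip.
- **Force:** the highest upward force on the tool was about 19 N, and the fingers were clear of everything at the end.
- **Left alone:** the bearing looks in place in the pictures. I did not re-measure the spanner or the can, but the arm stayed clear of both.

**Readings that disagreed**
- **Fingertips:** both cameras showed the fingertips about 25 mm behind the stated tool point. I worked from that, and the grasps confirmed it.
- **Plate edges:** the wrist camera put the low edges 0.7–2 mm towards +x of the snug position. From the farther final view the short plate read about 5 mm off. I put that down to calibration and the arm still settling, because the stop against each strip and the roughly 45 mm spacing of the high edges both pointed to snug.

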